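# Tap the fixture wedge tight with the mallet

## Task

Pick up the mallet and lock the timber block in the wooden drilling fixture: tap the long wedge in by its thick end with the mallet's face, in several short, light taps with the mallet drawn clear between them, until the wedge stops advancing and grips the block firmly. Do not hit so hard that the wood is crushed, and touch the wedge and the block with the mallet only. Then lay the mallet flat on the bench clear of the fixture, let go of it, and leave everything else where it is.

Things in the scene. Friction and masses are not known exactly. Their poses are not given: they have to be found in the camera images.
- mallet_grip (a point): Grip point on the mallet lying flat on the bench: middle of the handle's section, 60 mm from the middle of the head, 22 mm above the bench. +x runs along the handle to the head, y along the head, z up. The wooden handle is 24 mm wide (y), 22 mm high and ends in a round butt 44 mm across, its end 180 mm behind this point (-x).
- mallet_head (a point): Middle of the mallet's head, a cylinder 44 mm in diameter and 90 mm long lying along y (axes as mallet_grip), with a flat black face at each end, 45 mm from this point. Either face may strike.
- mallet: The mallet as a whole, about 0.45 kg; origin under the middle of its head, at bench height while it lies flat; axes as mallet_grip.
- wedge: The wedge, plain light wood, 200 mm long, 44 mm high, on edge in the fixture. Origin: middle of its flat struck end (thick end, 48 mm wide), 40 mm above the bench. +y points along the wedge, the way to drive it; +x towards the block; z up. The side away from the block tapers 1 in 5 and is captive on the slanting cleat: for every 5 mm along +y the wedge also shifts 1 mm along +x.
- wedge_toe (a point): Middle of the wedge's thin leading end, 200 mm from its struck end. The wedge slides with about 6 N of friction and stays where left. It has 20 to 70 mm to go: the fence is set anew for every job, so its home cannot be foretold. It first shifts the block a few mm (small rise of force); once the block meets the fence the force climbs. It is tight when a tap of about 20 N no longer moves it on; over 40 N crushes the wood, so tap no faster than 30 mm per second.
- work: The timber block to be held, 60 mm (x) by 140 mm (y) by 45 mm high with a pencilled cross on top, standing loose on the fixture between wedge (-x) and fence (+x), about 0.3 kg; origin under its middle, 18 mm above the bench.
- jig: The wooden fixture, fixed: a plywood board 18 mm thick with slanting cleat, end stop and fence up to 58 mm above the bench. Origin at bench height; the board reaches from -85 to 130 mm in x, -100 to 135 mm in y; axes as the wedge's. The struck end always stays outside the board's -y edge, and behind it (-y) the bench is free for at least 100 mm, but for the mallet.
- offcut: Bystander, to be left alone: rough timber offcut, 240 x 55 x 45 mm, lying at the far side; origin under its middle.
- carton: Bystander, to be left alone: open cardboard box 200 x 260 x 100 mm; origin under its middle.
- parts_bin: Bystander, to be left alone: open blue plastic bin 130 x 160 x 80 mm; origin under its middle.
- oil_can: Bystander, to be left alone: grey metal can, 60 mm across, 130 mm high; origin under its middle.
- bolt_long: Bystander, to be left alone: steel bolt with head and nut, 110 mm long, 20 mm across the head; origin under the head.
- bolt_short: Bystander, to be left alone: steel bolt with head and nut, 80 mm long, 20 mm across the head; origin under the head.
- washer: Bystander, to be left alone: thick steel washer, 40 mm across, 8 mm thick; origin under its middle.
- spare_block: Bystander, to be left alone: small plain wood block 70 x 40 x 30 mm; origin under its middle.
Not all that is in view belongs to the job. What is shaped like the work but blue is not meant.

How it is judged:
By the outcome, as a careful person would: the job done as asked, in the order asked, and still so for the second after the job is handed in, with the robot touching nothing.
It also fails if it takes over 67 s, if anything falls off the work surface, if the arm or the gripper's body presses on something with over 40 N, if the wrist force passes 120 N, or if a joint passes its speed limit or range.

## Robot

A 7-joint arm with a two-finger parallel gripper is mounted at the origin on the work surface. World frame = base frame: x ahead of the robot, y to its left, z up, the work surface at z = 0. Lengths are in m, angles in rad, forces in N, time in s.
With the tool pointing down it reaches from about 0.35 to 0.9 m from the base axis. Payload 8.1 kg.
Tool frame: the origin (TCP) lies at the very end of the fingers, on their centre line; the grasp point (between the pads) lies 19 mm behind it (arm.grip_depth is the distance from the TCP to the grasp point, in m); x points along the fingers, z is the direction in which the jaws open and shut, and the axes are right-handed (so a half turn about x gives the same grasp; the last joint's range is limited). The gripper opens to 92 mm and grips with 3 to 60 N. Pads are 19 mm wide; open, the fingers measure 130 mm over their backs; the gripper's body (75 mm by 190 mm) begins 47 mm behind the grasp point.
Start: joints at [1.182, 0.434, 0.025, 1.573, -0.012, 1.134, -0.075], TCP at [0.176, -0.6, 0.188] pointing down, gripper open.
Joint ranges: [-2.62, 2.62], [-0.44, 2.09], [-1.27, 1.32], [0.08, 2.57], [-1.32, 4.46], [0.12, 2], [-2.74, 2.74]. Speed limits (rad/s): [2.22, 2.22, 3.01, 3.01, 3.14, 3.14, 3.14].

## Interface

Orientations are given as a rotation vector (axis times angle).
In Python, from cell import status, cams, arm gives the robot as it stands. The module is installed in compiled form; this text tells all that it offers.
- The arm moves only by the tool step_arm, never from a script. Its argument "rows" is a list of rows, each a list of 7 numbers: the gripper command: -1 is fully open, 1 is shut, values between are in proportion, then the shift along the tool's x, y, z as a fraction of full scale, then the turn, a rotation vector about the tool's x, y, z as a fraction of full scale. In form: [[grip, x, y, z, rx, ry, rz], ...]. A call has 1 to 12 rows; each row is the pose to reach, as a shift and turn from the pose commanded when the call began, along the tool's axes at that moment; what a row does not reach only later rows make up. Full scale, the value 1, is 80 cm for a shift and 60 degrees for a turn. A row lasts 1/12 s, in which the tool goes at most 41.7 mm and 7.16 degrees, less where a joint would pass 70% of its speed; a pose out of reach is approached as far as the arm can. A call with a number of a shift or a turn outside -1 to 1 is refused whole. A call with a gripper value outside its range is refused whole. The fingers move at their own pace and stop on an object; "newtons" is the grip in N (left out, the last holds). Time passes only in rows, so rows that repeat a pose let the fingers close. It gives the time, the measured TCP pose, the force and the opening at its end, in the units of the state.
- status.observe(): the state, without advancing time (a new reading comes with each control period).
- cams.get_image(name): name is "scene" or "top"; returns a dict with "pixels" (480x640x3 uint8, red, green, blue), "range_z" (480x640 float32, m along the optical axis (not along the pixel's ray), 0 where there is no reading), "camera_matrix" (3x3 intrinsics, pixels), "eye" and "attitude" of the camera in the world. Camera axes: x right, y down, z forward; pixel columns grow to the right and rows downward; lengths in m; the calibration is good to about 2 mm. A picture is of the moment at which its call begins.
- arm.sign_off(): hands the job in, once; it reports no verdict.
The state is a dict: "clock": time; "joints": joint angles; "dq": joint speeds; "joint_efforts": joint torques, N m; "position": TCP position; "ee_rot": TCP orientation; "force": force on the tool from outside, world axes, zero at the start; "ft_torque": the same for the moment, N m; "width": opening from 0.0 (shut) to 1.0 (fully open).
Only numpy, scipy, OpenCV 4.12 (cv2) and the standard library are available. Lean on these libraries where they do the work, as an engineer would, in place of code of your own. Each camera call takes 0.05 s, during which the arm holds its last target.

## Working session

There is one attempt and no reset: what is moved stays moved. The work goes in short steps, Python scripts to look and compute and a tool call to move; the robot and the scene stay as the last step left them, time stands still between calls to the robot, and variables do not carry over. Pictures are saved under pics/ and viewed, and the job is handed in when it is done.

Besides the shell and the picture viewer there is one more tool, called after "Call:" as a command line: name --pt "numbers of a row" for each row, then --argument value for the rest. step_arm: Moves the arm, as the interface text tells. Its arguments: {"type":"object","properties":{"rows":{"type":"array","items":{"type":"array","items":{"type":"number"}}},"newtons":{"type":"number"}},"required":["rows"]}

```bash
mkdir -p pics
cat > h.py <<'E'
import numpy as np, cv2
from cell import status, cams, arm
from scipy.spatial.transform import Rotation as R
def get(n):
    return cams.get_image(n)
def att(d):
    a=np.array(d['attitude'],float)
    return a if a.shape==(3,3) else R.from_rotvec(a).as_matrix()
def cloud(d):
    K=np.array(d['camera_matrix']);z=d['range_z'];v,u=np.mgrid[0:480,0:640]
    p=np.stack([(u-K[0,2])/K[0,0]*z,(v-K[1,2])/K[1,1]*z,z],-1)
    w=p@att(d).T+np.array(d['eye']); w[z==0]=np.nan
    return w
def ray(d,u,v,h):
    K=np.array(d['camera_matrix']);r=att(d)@np.array([(u-K[0,2])/K[0,0],(v-K[1,2])/K[1,1],1]);e=np.array(d['eye'])
    return e+r*(h-e[2])/r[2]
def save(d,n,crop=None,s=1):
    im=d['pixels'][:,:,::-1]
    if crop: im=im[crop[1]:crop[3],crop[0]:crop[2]]
    cv2.imwrite('pics/'+n,cv2.resize(im,None,fx=s,fy=s,interpolation=cv2.INTER_CUBIC))
E
python3 - <<'E'
from h import *
print(status.observe())
for n in('scene','top'):
    d=get(n);save(d,n+'0.png');print(n,d['eye'],d['attitude'],d['camera_matrix'])
    np.savez(n+'0.npz',**{k:np.array(v) for k,v in d.items()})
E
```

```text
{'clock': 0.0, 'joints': array([ 1.18238883,  0.43526255,  0.02497839,  1.57408465, -0.01162938,
        1.13399718, -0.07510932]), 'dq': array([ 0.00056487, -0.00310733,  0.00202771,  0.00099501, -0.00095923,
       -0.00134035, -0.00023479]), 'joint_efforts': array([-7.44410409e-04, -6.67840433e+01,  9.85070877e-01, -3.14448202e+01,
       -6.03642873e-02,  4.29765740e-02,  1.63217715e-04]), 'position': array([ 0.17599406, -0.59911504,  0.18722531]), 'ee_rot': array([ 0.9971117 ,  1.33231006, -0.99567834]), 'force': array([ 0.03472188, -0.8757653 ,  0.29756394]), 'ft_torque': array([0.01569863, 0.06615689, 0.00485594]), 'width': 0.9965659447484355}
scene [1.36264711 0.79420157 0.85415406] [-0.94857621 -2.32895472  1.21159551] [[549.94829708   0.         330.37366321]
 [  0.         549.94829708 241.40941637]
 [  0.           0.           1.        ]]
top [ 0.45952942 -0.03272769  1.54176248] [-2.17503914  2.20817756 -0.0686077 ] [[450.04078809   0.         319.14054673]
 [  0.         450.04078809 242.25529506]
 [  0.           0.           1.        ]]
```

View pics/scene0.png

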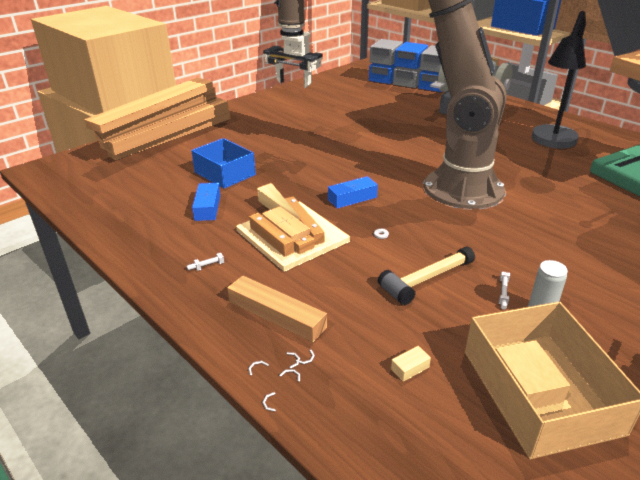

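View pics/top0.png

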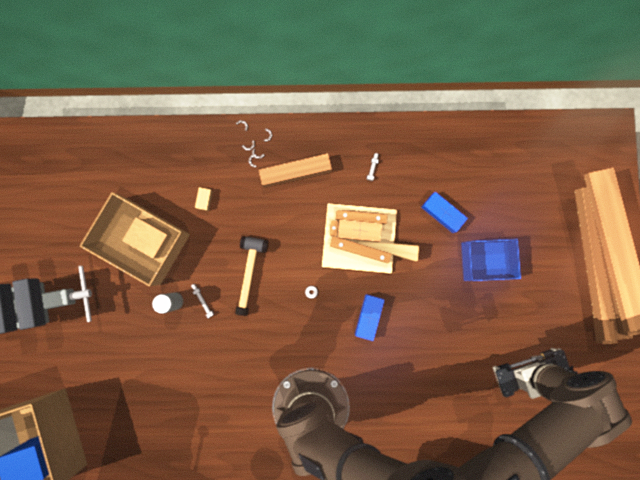

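The mallet is at top px (254,244), with its butt at (242,311). The fixture is at about (360,240), and the wedge's struck end is at (418,253). The blue blocks at (445,212) and (370,317) are decoys. Next I'll enlarge the fixture and the mallet.

Run:
```python
from h import *
d=dict(np.load('top0.npz'));save(d,'crop_t.png',(225,190,445,350),3.6)
d2=dict(np.load('scene0.npz'));save(d2,'crop_s.png',(220,160,500,320),2.8)
w=cloud(d)
for u,v in [(418,253),(415,245),(415,260),(400,250),(360,230),(350,220),(254,244),(250,275),(242,311),(300,250),(450,250)]: print((u,v),w[v,u].round(3))
```

```text
(418, 253) [ 0.511 -0.374  0.003]
(415, 245) [ 0.539 -0.366 -0.001]
(415, 260) [ 0.486 -0.352  0.054]
(400, 250) [ 0.52  -0.302  0.063]
(360, 230) [ 0.587 -0.172  0.064]
(350, 220) [ 0.622 -0.14   0.054]
(254, 244) [0.548 0.181 0.043]
(250, 275) [0.445 0.196 0.034]
(242, 311) [0.326 0.222 0.04 ]
(300, 250) [ 0.527  0.029 -0.001]
(450, 250) [ 0.52  -0.486 -0.004]
```

View pics/crop_t.png

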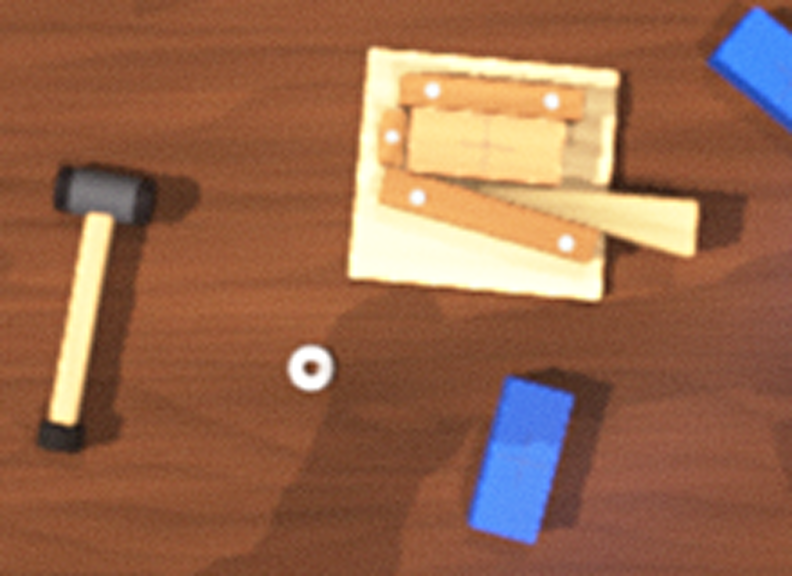

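View pics/crop_s.png

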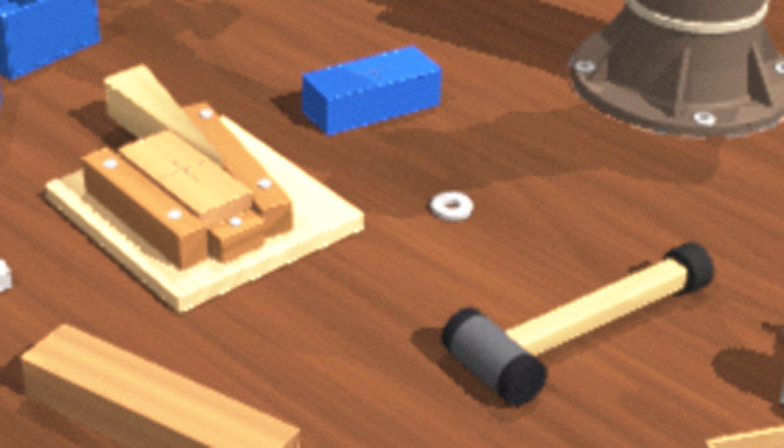

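Run:
```python
from h import *
d=dict(np.load('top0.npz'));w=cloud(d)
P=lambda c,h: ray(d,c[0]/3.6+225-.36,c[1]/3.6+190-.36,h)
B=[P(c,.018) for c in [(370,47),(620,70),(603,299),(350,277)]]
print('board',np.round(B,3)); 
for i in range(4):
    e=B[(i+1)%4]-B[i]; print(np.linalg.norm(e).round(3),np.degrees(np.arctan2(e[1],e[0])).round(1))
a,b=P((697,200),.062),P((695,256),.062); print('wedge end',a.round(4),b.round(4),np.linalg.norm(a-b))
# depth-based
hsv=cv2.cvtColor(d['pixels'],cv2.COLOR_RGB2HSV)
z=w[...,2]
roi=np.zeros((480,640),bool);roi[225:325,230:275]=1
def fit(m,name,h):
    m=m.astype(np.uint8);n,l,s,c=cv2.connectedComponentsWithStats(m);k=1+np.argmax(s[1:,4]);q=np.argwhere(l==k)[:,::-1]
    X=np.array([ray(d,u,v,h)[:2] for u,v in q],np.float32)
    r=cv2.minAreaRect(X);bx=cv2.boxPoints(r);print(name,len(q),np.round(r[0],4),np.round(r[1],4),round(r[2],1),'box',np.round(bx,3).tolist()); return X
fit(roi&(hsv[...,2]>120)&(hsv[...,1]>60)&(hsv[...,0]>12)&(hsv[...,0]<35)&(z>.02),'handle',.033)
fit(roi&(z>.012)&(np.arange(480)[:,None]<256),'head',.03)
fit(roi&(z>.012)&(np.arange(480)[:,None]>300)&(hsv[...,2]<70),'butt',.03)
r2=np.zeros((480,640),bool);r2[240:270,398:425]=1
fit(r2&(z>.045),'wedge',.062)
wm=w[r2&(z>.045)];print(wm[:,1].min(),np.median(wm[:,2]))
r3=np.zeros((480,640),bool);r3[195:280,315:405]=1
fit(r3&(z>.008),'board',.018)
# scene view
s=dict(np.load('scene0.npz'));ws=cloud(s);zz=ws[...,2]
m=(ws[...,0]>.28)&(ws[...,0]<.62)&(ws[...,1]>.12)&(ws[...,1]<.28)&(zz>.012)
print('mallet scene cloud',m.sum(),np.nanmin(ws[m],0),np.nanmax(ws[m],0))
x=ws[m][:,:2].astype(np.float32);print(cv2.minAreaRect(x))
m=(ws[...,0]>.43)&(ws[...,0]<.56)&(ws[...,1]>-.39)&(ws[...,1]<-.3)&(zz>.05)
print('wedge scene',m.sum(),np.nanmin(ws[m],0),np.nanmax(ws[m],0))
```

```text
board [[ 0.687 -0.067  0.018]
 [ 0.661 -0.303  0.018]
 [ 0.445 -0.282  0.018]
 [ 0.469 -0.045  0.018]]
0.238 -96.1
0.217 174.3
0.238 84.2
0.218 -5.9
wedge end [ 0.5346 -0.3627  0.062 ] [ 0.4834 -0.3595  0.062 ] 0.05126740380323269
handle 426 [0.4346 0.2037] [0.0258 0.1996] 79.7 box [[0.33399999141693115, 0.20900000631809235], [0.5299999713897705, 0.17299999296665192], [0.5350000262260437, 0.19900000095367432], [0.33899998664855957, 0.23399999737739563]]
head 395 [0.5398 0.1846] [0.0946 0.0606] 79.3 box [[0.5009999871253967, 0.14399999380111694], [0.5609999895095825, 0.13300000131130219], [0.578000009059906, 0.22499999403953552], [0.5189999938011169, 0.2370000034570694]]
butt 83 [0.325  0.2243] [0.0415 0.0242] 84.0 box [[0.3109999895095825, 0.20499999821186066], [0.33500000834465027, 0.20200000703334808], [0.33899998664855957, 0.24400000274181366], [0.3149999976158142, 0.2460000067949295]]
wedge 268 [ 0.5119 -0.3272] [0.0672 0.0471] 83.9 box [[0.48500001430511475, -0.3580000102519989], [0.5320000052452087, -0.3630000054836273], [0.5389999747276306, -0.29600000381469727], [0.492000013589859, -0.29100000858306885]]
-0.3629079190655792 0.06151798328869473
board 4482 [ 0.5624 -0.1926] [0.2735 0.2148] 83.9 box [[0.4410000145435333, -0.31700000166893005], [0.6549999713897705, -0.3400000035762787], [0.6840000152587891, -0.06800000369548798], [0.4699999988079071, -0.04500000178813934]]
mallet scene cloud 1585 [0.31373976 0.13659907 0.01204025] [0.58111787 0.25215911 0.04525575]
((0.4458390474319458, 0.21115386486053467), (0.09370607137680054, 0.26727616786956787), 76.26961517333984)
wedge scene 179 [ 0.48772621 -0.36605044  0.05010407] [ 0.54032883 -0.30008032  0.06586081]
```

```bash
cat >> h.py <<'E'
def cur():
    s=status.observe();return np.array(s['position']),R.from_rotvec(s['ee_rot']),s
def plan(pos,yaw,sgn):
    """target tcp pos, mallet yaw deg (x=down, z=sgn*mallet y)"""
    p,r,s=cur();y=np.radians(yaw);zz=sgn*np.array([-np.sin(y),np.cos(y),0]);xx=np.array([0,0,-1.]);yy=np.cross(zz,xx)
    T=R.from_matrix(np.stack([xx,yy,zz],1));dr=(r.inv()*T).as_rotvec()/np.radians(60)
    print('row',np.round(r.inv().apply(np.array(pos)-p)/.8,4),np.round(dr,4),'turn deg',np.linalg.norm(dr)*60)
E
python3 - <<'E'
from h import *
p,r,s=cur();print(r.as_matrix().round(3))
m=np.radians(-10.3);u=np.array([np.cos(m),np.sin(m)]);g=np.array([.548,.183])-.05*u;print(g)
for sg in(1,-1): plan([*g,.15],-10.3,sg)
d=dict(np.load('top0.npz'));w=cloud(d)
m=np.zeros((480,640),bool);m[235:285,455:525]=1;m&=w[...,2]>.06
print('bin',np.nanmin(w[m],0),np.nanmax(w[m],0))
for v in range(295,345,8):
  x=w[v,355:386];print(v,[tuple(q.round(3)) for q in x[x[:,2]>.02][[0,-1]]] if (x[:,2]>.02).any() else '')
E
```

```text
[[-0.001  0.959  0.282]
 [ 0.001  0.282 -0.959]
 [-1.    -0.    -0.001]]
[0.49880575 0.19194011]
row [ 0.0477  0.6659 -0.835 ] [-2.5554e+00 -6.0000e-04 -1.7000e-03] turn deg 153.32504479721538
row [ 0.0477  0.6659 -0.835 ] [ 4.446e-01 -1.200e-03  4.000e-04] turn deg 26.67507365637194
bin [ 0.4172337  -0.68827703  0.06000512] [ 0.54975027 -0.52283648  0.08617995]
295 [(np.float64(0.372), np.float64(-0.191), np.float64(0.028)), (np.float64(0.372), np.float64(-0.196), np.float64(0.037))]
303 [(np.float64(0.346), np.float64(-0.183), np.float64(0.027)), (np.float64(0.346), np.float64(-0.245), np.float64(0.043))]
311 [(np.float64(0.32), np.float64(-0.175), np.float64(0.037)), (np.float64(0.32), np.float64(-0.238), np.float64(0.043))]
319 [(np.float64(0.294), np.float64(-0.168), np.float64(0.04)), (np.float64(0.294), np.float64(-0.23), np.float64(0.044))]
327 [(np.float64(0.269), np.float64(-0.16), np.float64(0.045)), (np.float64(0.268), np.float64(-0.219), np.float64(0.046))]
335 [(np.float64(0.243), np.float64(-0.153), np.float64(0.047)), (np.float64(0.242), np.float64(-0.212), np.float64(0.048))]
343
```

Call:
step_arm --pt "-1 0 0.33 -0.42 0.22 0 0" --pt "-1 0 0.33 -0.42 0.22 0 0" --pt "-1 0 0.33 -0.42 0.22 0 0" --pt "-1 0 0.33 -0.42 0.22 0 0" --pt "-1 0 0.33 -0.42 0.22 0 0" --pt "-1 0 0.33 -0.42 0.22 0 0" --pt "-1 0 0.33 -0.42 0.22 0 0" --pt "-1 0 0.33 -0.42 0.22 0 0" --pt "-1 0 0.33 -0.42 0.22 0 0" --pt "-1 0 0.33 -0.42 0.22 0 0" --pt "-1 0 0.33 -0.42 0.22 0 0" --pt "-1 0 0.33 -0.42 0.22 0 0"

```text
clock: 1.1
position: [0.3358, -0.1996, 0.1881]
ee_rot: [1.164, 1.238, -1.163]
force: [0.8, -0.5, 1.1]
width: 0.996
```

Run:
```python
from h import *
p,r,s=cur();print(p,s['clock'],s['joints'])
plan([.4988,.192,.15],-10.3,-1)
```

```text
[ 0.33582506 -0.19962761  0.18808381] 1.1 [ 0.60136856  0.06298397 -0.21090707  2.08033617  0.01506401  0.99963964
 -1.12655111]
row [ 0.0479  0.2334 -0.4761] [ 2.304e-01 -4.000e-04 -2.000e-04] turn deg 13.824919834920593
```

Call:
step_arm --pt "-1 0.048 0.233 -0.476 0.23 0 0" --pt "-1 0.048 0.233 -0.476 0.23 0 0" --pt "-1 0.048 0.233 -0.476 0.23 0 0" --pt "-1 0.048 0.233 -0.476 0.23 0 0" --pt "-1 0.048 0.233 -0.476 0.23 0 0" --pt "-1 0.048 0.233 -0.476 0.23 0 0" --pt "-1 0.048 0.233 -0.476 0.23 0 0" --pt "-1 0.048 0.233 -0.476 0.23 0 0" --pt "-1 0.048 0.233 -0.476 0.23 0 0" --pt "-1 0.048 0.233 -0.476 0.23 0 0" --pt "-1 0.048 0.233 -0.476 0.23 0 0" --pt "-1 0.048 0.233 -0.476 0.23 0 0"

```text
clock: 2.1
position: [0.5013, 0.1929, 0.1487]
ee_rot: [1.343, 1.121, -1.34]
force: [0.0, 0.4, 0.8]
width: 0.998
```

Run:
```python
from h import *
p,r,s=cur();print(p,s['clock'],s['joints'],s['dq'].round(3));print(r.as_matrix().round(3))
d=get('scene');save(d,'s1.png',(300,120,540,320),3)
plan([.4988,.192,.003],-10.3,-1)
```

```text
[0.50130493 0.19294696 0.14872588] 2.1 [-0.09797363  0.37766954 -0.483146    1.80958686  0.20136427  1.00187025
 -2.41248866] [ 0.06  -0.051  0.041  0.073 -0.013  0.014  0.079]
[[-0.     0.984 -0.18 ]
 [ 0.003 -0.18  -0.984]
 [-1.    -0.001 -0.003]]
row [ 0.182  -0.0024 -0.0025] [-0.0027 -0.0006  0.0013] turn deg 0.18543726138071534
```

View pics/s1.png

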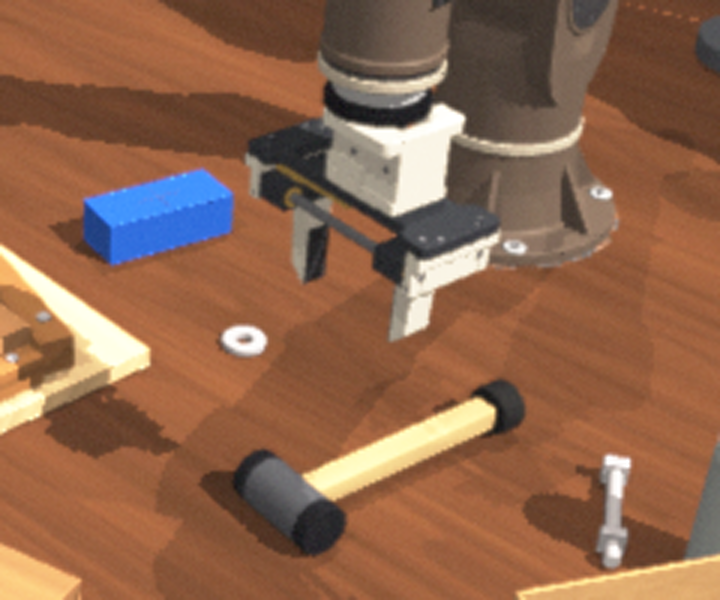

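The gripper is above the handle, its jaws straddling it behind the head, with nothing in the way. Descending.

Call:
step_arm --pt "-1 0.06 -0.002 -0.002 0 0 0" --pt "-1 0.1 -0.002 -0.002 0 0 0" --pt "-1 0.14 -0.002 -0.002 0 0 0" --pt "-1 0.165 -0.002 -0.002 0 0 0" --pt "-1 0.175 -0.002 -0.002 0 0 0" --pt "-1 0.18 -0.002 -0.002 0 0 0" --pt "-1 0.18 -0.002 -0.002 0 0 0" --pt "-1 0.18 -0.002 -0.002 0 0 0"

```text
clock: 2.82
position: [0.4997, 0.1892, 0.0068]
ee_rot: [1.346, 1.114, -1.344]
force: [0.2, -0.3, -0.4]
width: 1.004
```

Run:
```python
from h import *
p,r,s=cur();print(p,s['clock'],s['force'])
plan([.4988,.192,.003],-10.3,-1)
d=get('scene');save(d,'s2.png',(300,120,540,320),3)
```

```text
[0.49965392 0.1892467  0.00678916] 2.8167 [ 0.22948695 -0.32345328 -0.41819544]
row [ 0.0047 -0.0017 -0.0032] [-0.0063 -0.0006 -0.0016] turn deg 0.3924266737990299
```

View pics/s2.png

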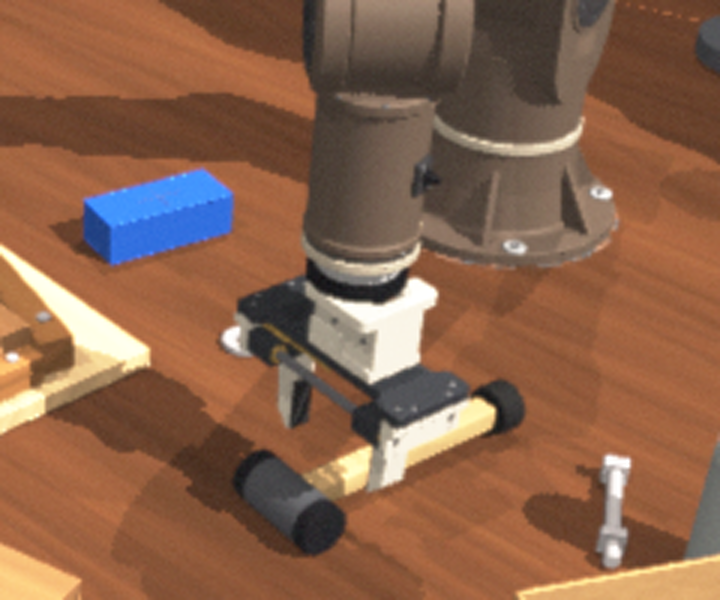

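Call:
step_arm --pt "-1 0.003 0 -0.003 -0.005 0 0" --pt "-1 0.003 0 -0.003 -0.005 0 0" --pt "1 0.003 0 -0.003 -0.005 0 0" --pt "1 0.003 0 -0.003 -0.005 0 0" --pt "1 0.003 0 -0.003 -0.005 0 0" --pt "1 0.003 0 -0.003 -0.005 0 0" --pt "1 0.003 0 -0.003 -0.005 0 0" --pt "1 0.003 0 -0.003 -0.005 0 0" --pt "1 0.003 0 -0.003 -0.005 0 0" --pt "1 0.003 0 -0.003 -0.005 0 0" --pt "1 0.003 0 -0.003 -0.005 0 0" --pt "1 0.003 0 -0.003 -0.005 0 0" --newtons 60

```text
clock: 3.87
position: [0.499, 0.1919, 0.0032]
ee_rot: [1.341, 1.118, -1.341]
force: [-0.1, 0.8, 0.5]
width: 0.322
```

Call:
step_arm --pt "1 -0.01 0 0 0 0 0" --pt "1 -0.03 0 0 0 0 0" --pt "1 -0.06 0 0 0 0 0" --pt "1 -0.1 0 0 0 0 0" --pt "1 -0.14 0 0 0 0 0" --pt "1 -0.16 0 0 0 0 0" --pt "1 -0.16 0 0 0 0 0" --pt "1 -0.16 0 0 0 0 0"

```text
clock: 4.53
position: [0.4996, 0.1921, 0.1325]
ee_rot: [1.343, 1.117, -1.339]
force: [0.4, -0.7, -0.3]
width: 0.007
```

Run:
```python
from h import *
p,r,s=cur();print(p,s['clock'],s['force'],s['ft_torque'],s['width']*92)
d=get('scene');save(d,'s3.png',(300,120,540,320),3)
y=np.radians(-6);x=np.array([np.cos(y),np.sin(y)]);yy=np.array([-np.sin(y),np.cos(y)])
W=np.array([.509,-.361]);h=W-yy*(.045+.03);g=h-.05*x;print(h,g)
plan([*g,.16],-6,-1)
```

```text
[0.49961418 0.19207794 0.13249637] 4.5333 [ 0.40935183 -0.70622134 -0.34726428] [0.02660483 0.06617359 0.05393722] 0.6364865587490401
[ 0.50116037 -0.43558914] [ 0.45143427 -0.43036272]
row [-0.0358  0.0812  0.7755] [-0.0723  0.0002 -0.0002] turn deg 4.33702255921273
```

View pics/s3.png

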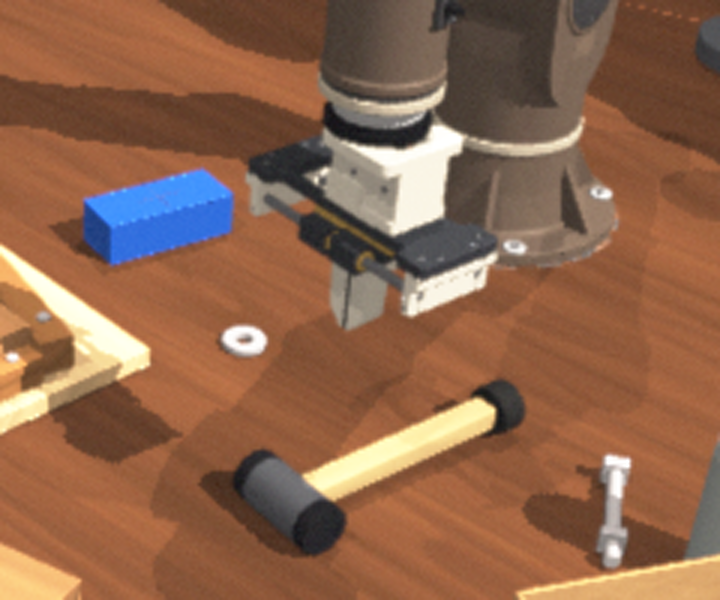

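I lifted before the fingers had finished closing: the opening was still 30 mm and the handle is 24 mm wide. The mallet stayed put, so I'll go back down and close for longer.

Call:
step_arm --pt "-1 0 0 0 0 0 0" --pt "-1 0 0 0 0 0 0" --pt "-1 0 0 0 0 0 0" --pt "-1 0 0 0 0 0 0" --pt "-1 0 0 0 0 0 0" --pt "-1 0 0 0 0 0 0" --pt "-1 0 0 0 0 0 0" --pt "-1 0 0 0 0 0 0" --pt "-1 0 0 0 0 0 0" --pt "-1 0 0 0 0 0 0" --pt "-1 0 0 0 0 0 0" --pt "-1 0 0 0 0 0 0"

```text
clock: 5.58
position: [0.499, 0.1919, 0.1312]
ee_rot: [1.341, 1.118, -1.341]
force: [-1.0, 0.1, -0.4]
width: 0.826
```

Run:
```python
from h import *
p,r,s=cur();print(p,s['clock'],s['width']*92)
d=get('top');w=cloud(d);save(d,'t3.png',(225,190,445,350),3.6)
plan([.4988,.192,.003],-10.3,-1)
```

```text
[0.49899388 0.19186662 0.13120644] 5.5833 76.03760491120266
row [ 1.603e-01 -3.000e-04 -1.000e-04] [-0.0005  0.     -0.0001] turn deg 0.030377567396778982
```

View pics/t3.png

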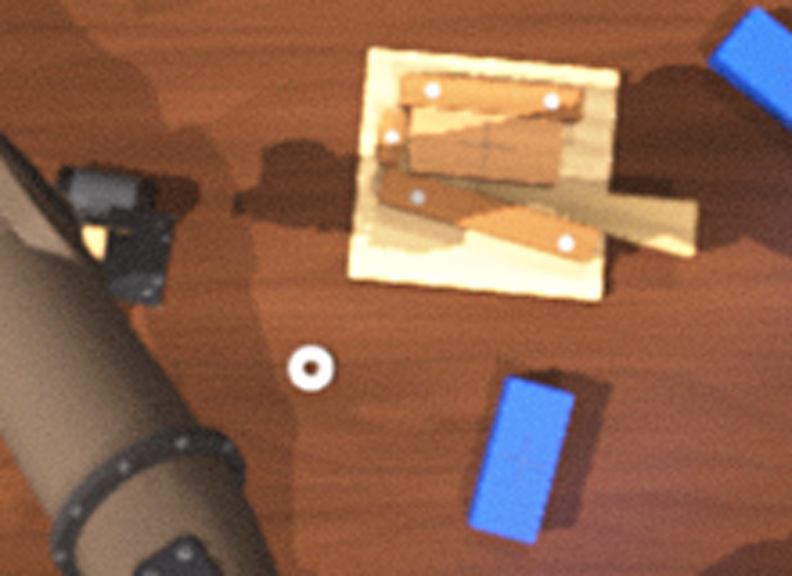

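The mallet has not moved: its head still spans (60–155, 170–220) in the crop.

Call:
step_arm --pt "-1 0.05 0 0 0 0 0" --pt "-1 0.09 0 0 0 0 0" --pt "-1 0.125 0 0 0 0 0" --pt "-1 0.145 0 0 0 0 0" --pt "-1 0.155 0 0 0 0 0" --pt "-1 0.16 0 0 0 0 0" --pt "1 0.16 0 0 0 0 0" --pt "1 0.16 0 0 0 0 0" --pt "1 0.16 0 0 0 0 0" --pt "1 0.16 0 0 0 0 0" --pt "1 0.16 0 0 0 0 0" --pt "1 0.16 0 0 0 0 0" --newtons 60

```text
clock: 6.63
position: [0.4994, 0.1919, 0.0038]
ee_rot: [1.342, 1.118, -1.34]
force: [0.4, 0.2, -0.3]
width: 0.612
```

Call:
step_arm --pt "1 0 0 0 0 0 0" --pt "1 0 0 0 0 0 0" --pt "1 0 0 0 0 0 0" --pt "1 0 0 0 0 0 0" --pt "1 0 0 0 0 0 0" --pt "1 0 0 0 0 0 0" --pt "1 0 0 0 0 0 0" --pt "1 0 0 0 0 0 0" --pt "1 0 0 0 0 0 0" --pt "1 0 0 0 0 0 0"

```text
clock: 7.47
position: [0.499, 0.1919, 0.0032]
ee_rot: [1.341, 1.118, -1.341]
force: [0.7, 0.7, 0.1]
width: 0.005
```

Run:
```python
from h import *
d=get('scene');save(d,'s4.png',(360,180,520,320),5)
```

```text
(no output)
```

View pics/s4.png

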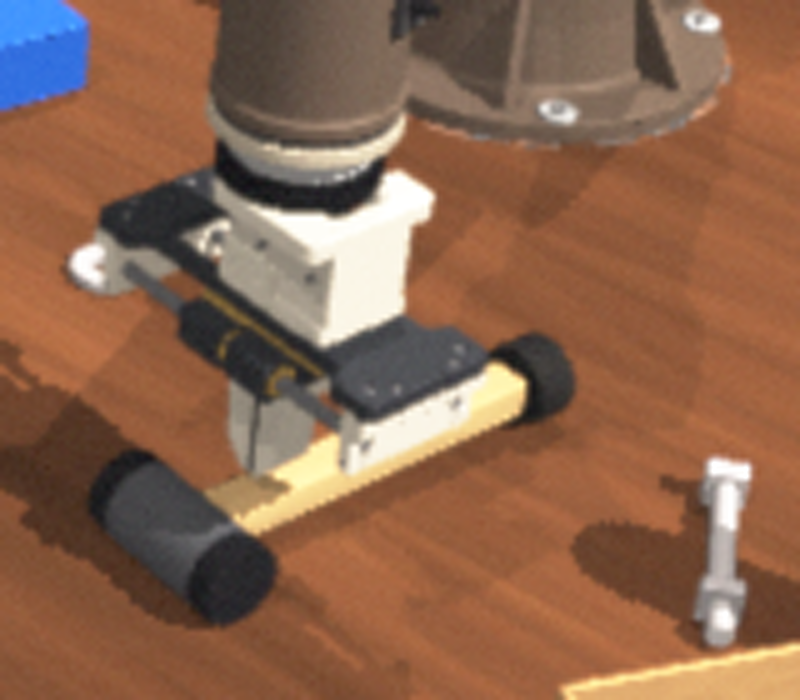

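Run:
```python
from h import *
d=get('scene');w=cloud(d)
o=(360,180)
for c in [(255,470),(300,470),(240,400),(290,420),(255,430),(260,490),(240,530),(200,540),(500,390),(260,590),(130,470)]:
    u,v=int(c[0]/5+360),int(c[1]/5+180);print(c,(u,v),w[v,u].round(3),d['pixels'][v,u])
m=(w[...,0]>.28)&(w[...,0]<.62)&(w[...,1]>.12)&(w[...,1]<.28)&(w[...,2]>.012)&(w[...,2]<.05)
print(np.nanmin(w[m],0),np.nanmax(w[m],0))
# project points to scene px
def proj(p):
    q=att(d).T@(np.array(p)-np.array(d['eye']));K=np.array(d['camera_matrix']);return ((K@q)[:2]/q[2]-o)*5
print('tcp px',proj(cur()[0]),'grip pt',proj(cur()[0]+[0,0,.019]),'head',proj([.548,.183,.022]),'butt',proj([.312,.2246,.022]))
```

```text
(255, 470) (411, 274) [0.51  0.196 0.042] [158 145 130]
(300, 470) (420, 274) [0.483 0.202 0.031] [255 246 180]
(240, 400) (408, 260) [0.51  0.182 0.076] [148 139 126]
(290, 420) (418, 264) [0.508 0.21  0.079] [151 143 129]
(255, 430) (411, 266) [0.509 0.192 0.064] [122 115 105]
(260, 490) (412, 278) [0.506 0.196 0.028] [176 140  95]
(240, 530) (408, 286) [0.551 0.219 0.043] [95 85 77]
(200, 540) (400, 288) [0.567 0.209 0.04 ] [106 105 107]
(500, 390) (460, 258) [0.36  0.232 0.031] [255 246 181]
(260, 590) (412, 298) [0.547 0.231 0.012] [45 41 41]
(130, 470) (386, 274) [0.552 0.154 0.042] [43 44 46]
[0.31605635 0.13719948 0.01202797] [0.58044738 0.25240915 0.04983989]
tcp px [256.99148925 519.57848476] grip pt [260.33525874 489.02781923] head [180.29918832 526.35062648] butt [539.79264394 358.23042589]
```

Run:
```python
from h import *
d=get('scene');w=cloud(d)
for u in (409,411,413):
    print(u,[(v,*w[v,u].round(3)) for v in range(258,288,2)])
d=get('top')
def proj(d,p):
    q=att(d).T@(np.array(p)-np.array(d['eye']));K=np.array(d['camera_matrix']);return (K@q)[:2]/q[2]
s=dict(np.load('scene0.npz'))
p0=np.array([.176,-.599,.187])
zd=np.array([.282,-.959,0])
print('start tips px',[proj(s,p0+k*.046*zd).round(1) for k in(-1,1)])
save(s,'s0tip.png',(250,30,340,100),8)
p1=np.array([.4997,.1892,.0068]);zd=np.array([-.18,-.984,0])
print('s2 tips (crop)',[((proj(s,p1+k*.046*zd)-[300,120])*3).round(0) for k in(-1,1)])
p1=np.array([.5013,.1929,.1487])
print('s1 tips (crop)',[((proj(s,p1+k*.046*zd)-[300,120])*3).round(0) for k in(-1,1)])
```

```text
409 [(258, np.float64(0.507), np.float64(0.183), np.float64(0.081)), (260, np.float64(0.51), np.float64(0.185), np.float64(0.078)), (262, np.float64(0.511), np.float64(0.187), np.float64(0.074)), (264, np.float64(0.511), np.float64(0.187), np.float64(0.068)), (266, np.float64(0.515), np.float64(0.191), np.float64(0.066)), (268, np.float64(0.51), np.float64(0.188), np.float64(0.055)), (270, np.float64(0.51), np.float64(0.188), np.float64(0.05)), (272, np.float64(0.51), np.float64(0.189), np.float64(0.044)), (274, np.float64(0.467), np.float64(0.159), np.float64(-0.003)), (276, np.float64(0.508), np.float64(0.189), np.float64(0.031)), (278, np.float64(0.513), np.float64(0.193), np.float64(0.03)), (280, np.float64(0.52), np.float64(0.199), np.float64(0.032)), (282, np.float64(0.522), np.float64(0.201), np.float64(0.028)), (284, np.float64(0.524), np.float64(0.203), np.float64(0.024)), (286, np.float64(0.546), np.float64(0.219), np.float64(0.04))]
411 [(258, np.float64(0.541), np.float64(0.213), np.float64(0.115)), (260, np.float64(0.51), np.float64(0.191), np.float64(0.081)), (262, np.f
[... 1252 characters left out ...]
t64(0.06)), (272, np.float64(0.514), np.float64(0.203), np.float64(0.054)), (274, np.float64(0.514), np.float64(0.204), np.float64(0.049)), (276, np.float64(0.501), np.float64(0.196), np.float64(0.031)), (278, np.float64(0.502), np.float64(0.197), np.float64(0.026)), (280, np.float64(0.51), np.float64(0.203), np.float64(0.028)), (282, np.float64(0.513), np.float64(0.206), np.float64(0.025)), (284, np.float64(0.509), np.float64(0.204), np.float64(0.016)), (286, np.float64(0.498), np.float64(0.197), np.float64(-0.001))]
start tips px [array([305.3,  96.9]), array([282.6,  92.2])]
s2 tips (crop) [array([370., 518.]), array([295., 458.])]
s1 tips (crop) [array([391., 374.]), array([310., 317.])]
```

View pics/s0tip.png

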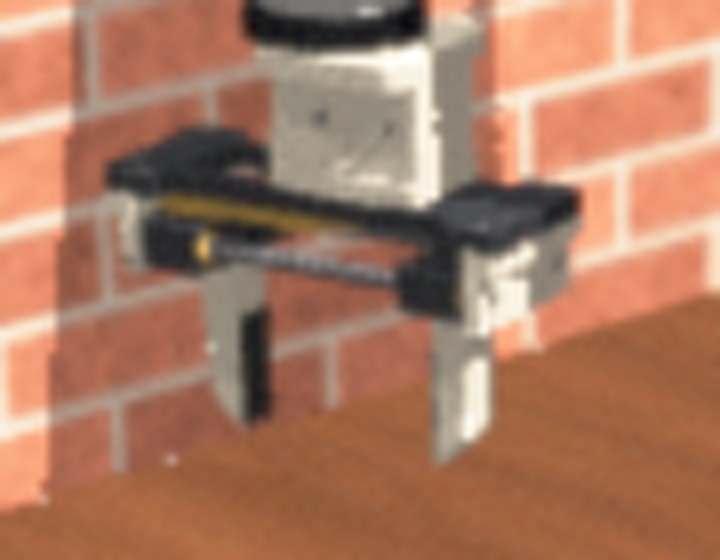

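All the fingertip sightings (start, s1, s2 and now) put the real tips about 36 mm higher than the reported TCP. The lateral position agrees. So the jaws shut above the handle and touched nothing. I'll open, check the stated depth, then go down by about that much, watching the force.

Call:
step_arm --pt "-1 0 0 0 0 0 0" --pt "-1 0 0 0 0 0 0" --pt "-1 0 0 0 0 0 0" --pt "-1 0 0 0 0 0 0" --pt "-1 0 0 0 0 0 0" --pt "-1 0 0 0 0 0 0" --pt "-1 0 0 0 0 0 0" --pt "-1 0 0 0 0 0 0" --pt "-1 0 0 0 0 0 0" --pt "-1 0 0 0 0 0 0" --pt "-1 0 0 0 0 0 0" --pt "-1 0 0 0 0 0 0"

```text
clock: 8.67
position: [0.499, 0.1919, 0.0032]
ee_rot: [1.341, 1.118, -1.341]
force: [0.1, 0.5, -0.4]
width: 0.821
```

Run:
```python
from h import *
print(arm.grip_depth,[a for a in dir(arm) if a[0]!='_'])
d=get('scene');save(d,'s5.png',(360,180,520,320),5)
w=cloud(d)
def proj(d,p):
    q=att(d).T@(np.array(p)-np.array(d['eye']));K=np.array(d['camera_matrix']);return (K@q)[:2]/q[2]
p,r,s=cur();zd=r.as_matrix()[:,2];yd=r.as_matrix()[:,1];print(p,s['width'])
for off in (.03,.034,.038,.042):
  print(off,[((proj(d,p+k*s['width']*.046*zd+yd*.0095+[0,0,off])-[360,180])*5).round(0) for k in(-1,1)])
```

```text
0.0188 ['PlanningError', 'grip_depth', 'sign_off']
[0.49900759 0.19186762 0.00320831] 0.8716549897079674
0.03 [array([303., 522.]), array([193., 435.])]
0.034 [array([304., 516.]), array([194., 429.])]
0.038 [array([305., 509.]), array([194., 422.])]
0.042 [array([306., 502.]), array([195., 416.])]
```

View pics/s5.png

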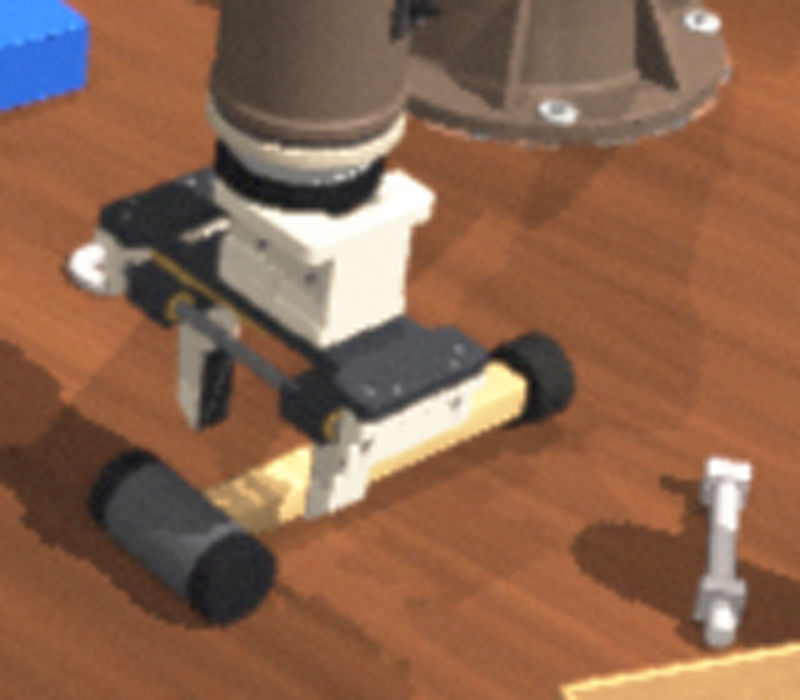

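The tips match an offset of about 35 mm: near tip (312,515), far tip (197,425). Going down 32 mm, slowly at the end.

Call:
step_arm --pt "-1 0.01 0 0 0 0 0" --pt "-1 0.02 0 0 0 0 0" --pt "-1 0.028 0 0 0 0 0" --pt "-1 0.033 0 0 0 0 0" --pt "-1 0.036 0 0 0 0 0" --pt "-1 0.038 0 0 0 0 0" --pt "-1 0.038 0 0 0 0 0"

```text
clock: 9.3
position: [0.4988, 0.1918, -0.0276]
ee_rot: [1.34, 1.119, -1.341]
force: [-0.3, 0.2, 0.1]
width: 1.0
```

Run:
```python
from h import *
d=get('scene');save(d,'s6.png',(360,180,520,320),5)
```

```text
(no output)
```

View pics/s6.png

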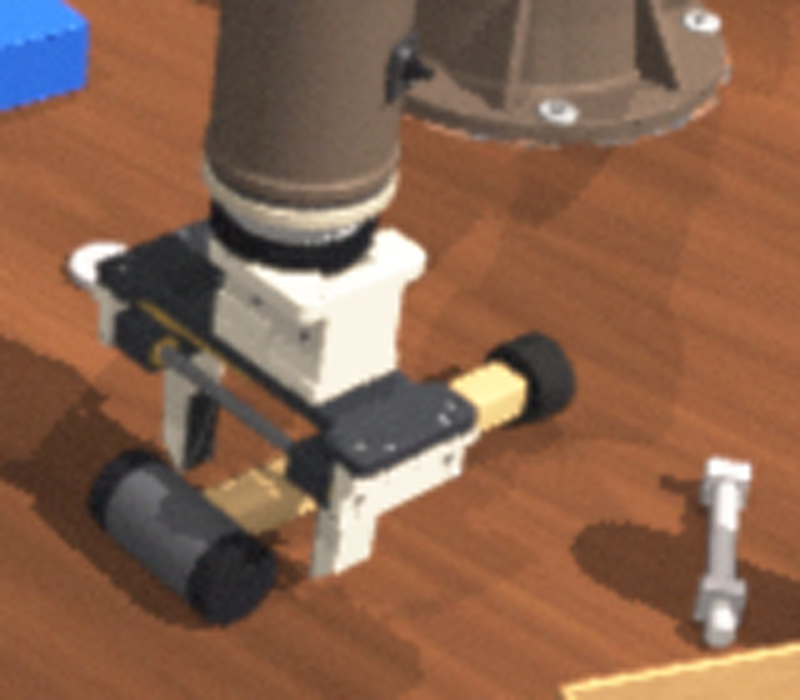

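The fingers now straddle the handle at bench level. Closing.

Call:
step_arm --pt "1 0 0 0 0 0 0" --pt "1 0 0 0 0 0 0" --pt "1 0 0 0 0 0 0" --pt "1 0 0 0 0 0 0" --pt "1 0 0 0 0 0 0" --pt "1 0 0 0 0 0 0" --pt "1 0 0 0 0 0 0" --pt "1 0 0 0 0 0 0" --pt "1 0 0 0 0 0 0" --pt "1 0 0 0 0 0 0" --pt "1 0 0 0 0 0 0" --pt "1 0 0 0 0 0 0" --newtons 60

```text
clock: 10.35
position: [0.499, 0.192, -0.0272]
ee_rot: [1.341, 1.119, -1.341]
force: [0.9, 0.7, -0.0]
width: 0.261
```

Call:
step_arm --pt "1 0 0 0 0 0 0" --pt "1 0 0 0 0 0 0" --pt "1 0 0 0 0 0 0" --pt "1 0 0 0 0 0 0"

```text
clock: 10.68
position: [0.499, 0.192, -0.0272]
ee_rot: [1.341, 1.119, -1.341]
force: [-0.0, 1.1, 0.5]
width: 0.253
```

Gripped: the opening is 23.3 mm on a 24 mm handle. Lifting.

Call:
step_arm --pt "1 -0.005 0 0 0 0 0" --pt "1 -0.015 0 0 0 0 0" --pt "1 -0.04 0 0 0 0 0" --pt "1 -0.08 0 0 0 0 0" --pt "1 -0.12 0 0 0 0 0" --pt "1 -0.15 0 0 0 0 0" --pt "1 -0.16 0 0 0 0 0" --pt "1 -0.16 0 0 0 0 0" --pt "1 -0.16 0 0 0 0 0"

```text
clock: 11.43
position: [0.4986, 0.1913, 0.1002]
ee_rot: [1.34, 1.118, -1.342]
force: [-0.3, -0.6, -4.4]
width: 0.261
```

Run:
```python
from h import *
p,r,s=cur();print(p,s['clock'],s['force'],s['ft_torque'],s['width']*92)
d=get('scene');save(d,'s7.png',(340,100,540,300),3)
w=cloud(d)
y=np.radians(-6);x=np.array([np.cos(y),np.sin(y)]);yy=np.array([-np.sin(y),np.cos(y)])
W=np.array([.509,-.361]);h=W-yy*(.045+.03);g=h-.05*x;print(h,g)
plan([*g,.1],-6,-1)
```

```text
[0.49861666 0.19129653 0.10020318] 11.4333 [-0.30957901 -0.61075839 -4.44123651] [-0.020664    0.13980042 -0.05608642] 23.992331590910524
[ 0.50116037 -0.43558914] [ 0.45143427 -0.43036272]
row [3.000e-04 8.220e-02 7.746e-01] [-0.0724  0.0014  0.0017] turn deg 4.346432860721689
```

View pics/s7.png

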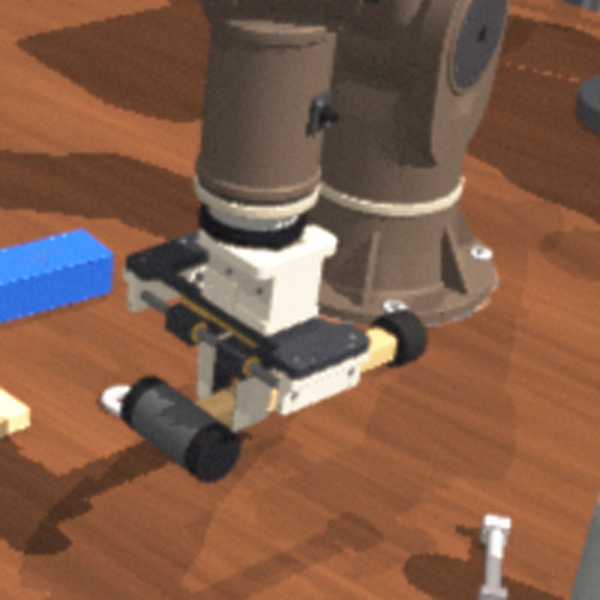

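Call:
step_arm --pt "1 0 0.002 0.015 0 0 0" --pt "1 0 0.005 0.045 -0.005 0 0" --pt "1 0 0.009 0.085 -0.01 0 0" --pt "1 0 0.013 0.125 -0.013 0 0" --pt "1 0 0.017 0.165 -0.017 0 0" --pt "1 0 0.022 0.205 -0.02 0 0" --pt "1 0 0.026 0.245 -0.024 0 0" --pt "1 0 0.03 0.285 -0.028 0 0" --pt "1 0 0.034 0.325 -0.032 0 0" --pt "1 0 0.038 0.365 -0.036 0 0" --pt "1 0 0.042 0.4 -0.04 0 0" --pt "1 0 0.042 0.4 -0.04 0 0"

```text
clock: 12.48
position: [0.4718, -0.1367, 0.099]
ee_rot: [1.312, 1.137, -1.321]
force: [-0.0, -1.4, -4.4]
width: 0.26
```

Run:
```python
from h import *
p,r,s=cur();print(p,s['clock'],s['force'],s['joints'].round(2),s['width']*92)
plan([.4514,-.4304,.1],-6,-1)
```

```text
[ 0.47181908 -0.13669412  0.09898262] 12.4833 [-0.0313809  -1.3507949  -4.36709794] [ 0.5   0.36 -0.41  1.97  0.19  0.85 -1.74] 23.8799897653458
row [-2.000e-04  2.840e-02  3.669e-01] [-0.0401  0.0031  0.0036] turn deg 2.4205503762637894
```

Call:
step_arm --pt "1 0 0.002 0.02 0 0 0" --pt "1 0 0.005 0.055 -0.006 0 0" --pt "1 0 0.008 0.095 -0.01 0 0" --pt "1 0 0.011 0.135 -0.015 0 0" --pt "1 0 0.014 0.175 -0.02 0 0" --pt "1 0 0.017 0.215 -0.024 0 0" --pt "1 0 0.02 0.255 -0.028 0 0" --pt "1 0 0.024 0.295 -0.033 0 0" --pt "1 0 0.027 0.335 -0.037 0 0" --pt "1 0 0.028 0.362 -0.04 0.002 0.003" --pt "1 0 0.028 0.362 -0.04 0.002 0.003" --pt "1 0 0.028 0.362 -0.04 0.002 0.003"

```text
clock: 13.48
position: [0.4545, -0.4202, 0.0986]
ee_rot: [1.285, 1.163, -1.281]
force: [-0.2, 0.9, -4.7]
width: 0.258
```

Run:
```python
from h import *
p,r,s=cur();print(p,s['clock'],s['force'],s['joints'].round(2),s['width']*92)
plan([.4514,-.4304,-.008],-6,-1)
d=get('top');save(d,'t8.png',(330,190,530,340),4)
d=get('scene');save(d,'s8.png',(180,100,380,250),4)
```

```text
[ 0.45447744 -0.42018905  0.09863277] 13.4833 [-0.19407957  0.87348916 -4.71292743] [ 0.89  0.54 -0.34  1.67  0.2   0.97 -1.19] 23.732405307144045
row [ 0.1332 -0.0025  0.0135] [ 0.0045 -0.0032  0.    ] turn deg 0.3306008534878187
```

View pics/t8.png

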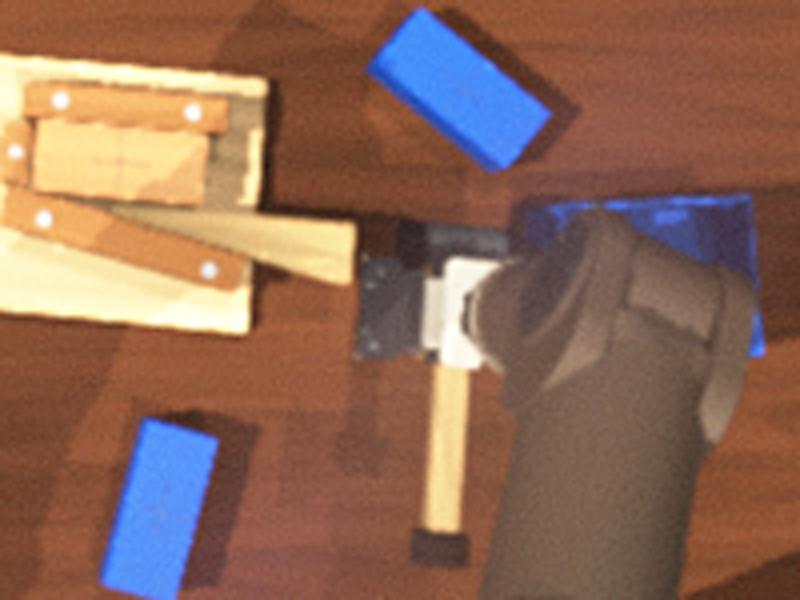

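View pics/s8.png

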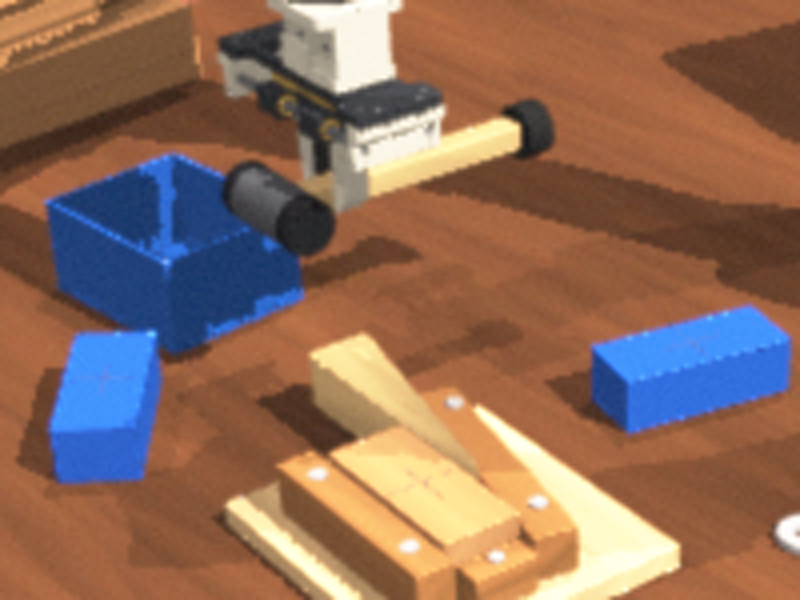

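The mallet is 20 mm clear behind the struck end at (355,250) in the top crop, and parallel to the board edge. Lowering it to wedge height.

Call:
step_arm --pt "1 0.02 0 0 0.004 -0.003 0" --pt "1 0.05 0 0 0.004 -0.003 0" --pt "1 0.08 0 0 0.004 -0.003 0" --pt "1 0.11 0 0 0.004 -0.003 0" --pt "1 0.125 0 0 0.004 -0.003 0" --pt "1 0.132 0 0 0.004 -0.003 0" --pt "1 0.132 0 0 0.004 -0.003 0" --pt "1 0.132 0 0 0.004 -0.003 0"

```text
clock: 14.25
position: [0.458, -0.4186, -0.004]
ee_rot: [1.283, 1.156, -1.28]
force: [-0.4, 0.6, -3.7]
width: 0.26
```

Run:
```python
from h import *
p,r,s=cur();print(p,s['clock'],s['force'],s['width']*92);print(r.as_matrix().round(3))
d=get('top');save(d,'t9.png',(330,190,530,340),4)
d=get('scene');save(d,'s9.png',(180,100,380,250),4);w=cloud(d)
# direction of travel per mm in tool axes
print(r.inv().apply([.303,.9736,0])/.8)
print(r.inv().apply([.1045,.9945,0])/.8)
def proj(d,p):
    q=att(d).T@(np.array(p)-np.array(d['eye']));K=np.array(d['camera_matrix']);return (K@q)[:2]/q[2]
print('wedge end',((proj(d,[.509,-.361,.04])-[180,100])*4),'face',((proj(d,p+[.05,-.0052,.049]+.045*np.array([.1045,.9945,0]))-[180,100])*4))
```

```text
[ 0.45800183 -0.41857614 -0.00397432] 14.25 [-0.3585301   0.60715748 -3.74483585] 23.913122181820746
[[ 0.004  0.995 -0.1  ]
 [-0.002 -0.1   -0.995]
 [-1.     0.004  0.001]]
[-7.25621389e-04  2.55309845e-01 -1.24874213e+00]
[-0.00173012  0.00581826 -1.24995432]
wedge end [336.38199942 363.55276947] face [316.80936128 350.76433891]
```

View pics/t9.png

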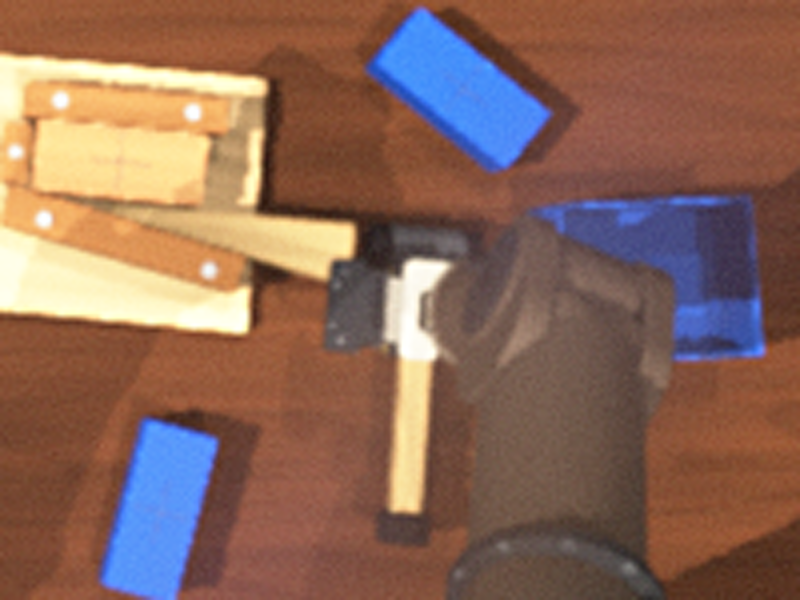

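View pics/s9.png

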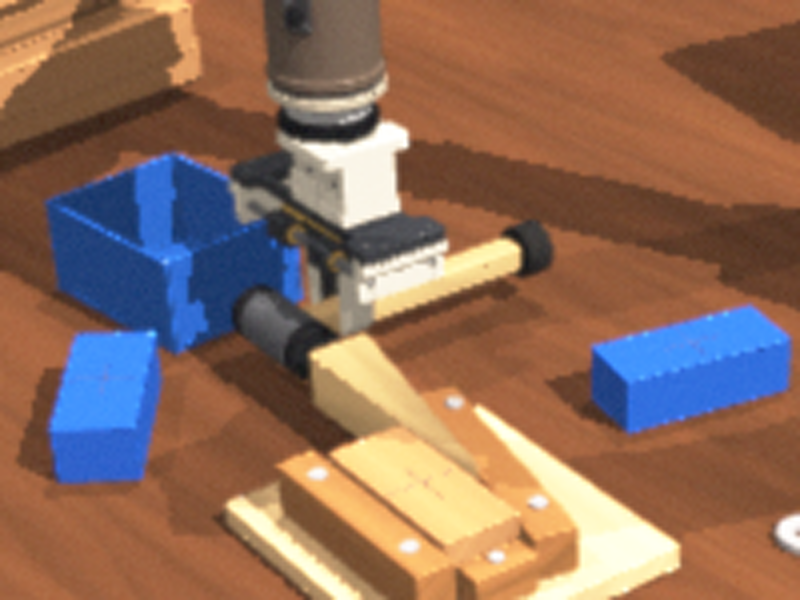

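The face is about 18 mm from the struck end and level with it. First tap, at 24 mm/s.

Call:
step_arm --pt "1 0.003 0 -0.003 0 0 0" --pt "1 0.006 0 -0.006 0 0 0" --pt "1 0.006 0 -0.009 0 0 0" --pt "1 0.006 0 -0.012 0 0 0" --pt "1 0.006 0 -0.0145 0 0 0" --pt "1 0.006 0 -0.017 0 0 0" --pt "1 0.006 0 -0.0195 0 0 0" --pt "1 0.006 0 -0.022 0 0 0" --pt "1 0.006 0 -0.0245 0 0 0"

```text
clock: 15.1
position: [0.4591, -0.4006, -0.0094]
ee_rot: [1.283, 1.154, -1.283]
force: [-0.4, -7.1, -5.6]
width: 0.256
```

Call:
step_arm --pt "1 0 0.0005 -0.0025 0 0 0" --pt "1 0 0.001 -0.005 0 0 0"

```text
clock: 15.27
position: [0.46, -0.3976, -0.0094]
ee_rot: [1.283, 1.153, -1.284]
force: [-0.6, -6.4, -4.1]
width: 0.258
```

Contact at about 6–7 N of sliding friction, as described. I'll finish this tap and draw clear.

Call:
step_arm --pt "1 0 0.0005 -0.0025 0 0 0" --pt "1 0 0.001 -0.005 0 0 0" --pt "1 0 0.0015 -0.0075 0 0 0"

```text
clock: 15.52
position: [0.4618, -0.3918, -0.0094]
ee_rot: [1.283, 1.153, -1.284]
force: [-1.1, -5.7, -5.5]
width: 0.259
```

Call:
step_arm --pt "1 0 0 0.004 0 0 0" --pt "1 0 0 0.01 0 0 0" --pt "1 0 0 0.014 0 0 0" --pt "1 0 0 0.014 0 0 0"

```text
clock: 15.85
position: [0.4608, -0.4017, -0.0096]
ee_rot: [1.284, 1.156, -1.282]
force: [0.6, 0.4, -2.7]
width: 0.251
```

Run:
```python
from h import *
p,r,s=cur();print(p,s['clock'],s['force'],s['ft_torque'])
plan([p[0],p[1],-.009],-6,-1)
d=get('scene');save(d,'s10.png',(180,100,380,250),4)
d=get('top');save(d,'t10.png',(330,190,530,340),4)
```

```text
[ 0.46076625 -0.40172137 -0.00963523] 15.85 [ 0.63538863  0.36861239 -2.71166692] [ 0.04186302  0.07344691 -0.01340157]
row [-0.0008  0.      0.    ] [ 0.0028  0.0014 -0.003 ] turn deg 0.26103869112268907
```

View pics/s10.png

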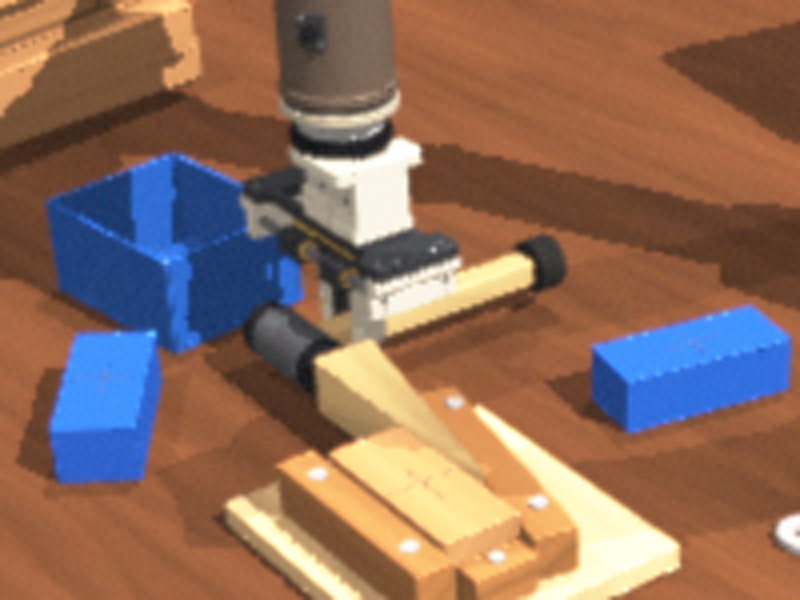

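View pics/t10.png

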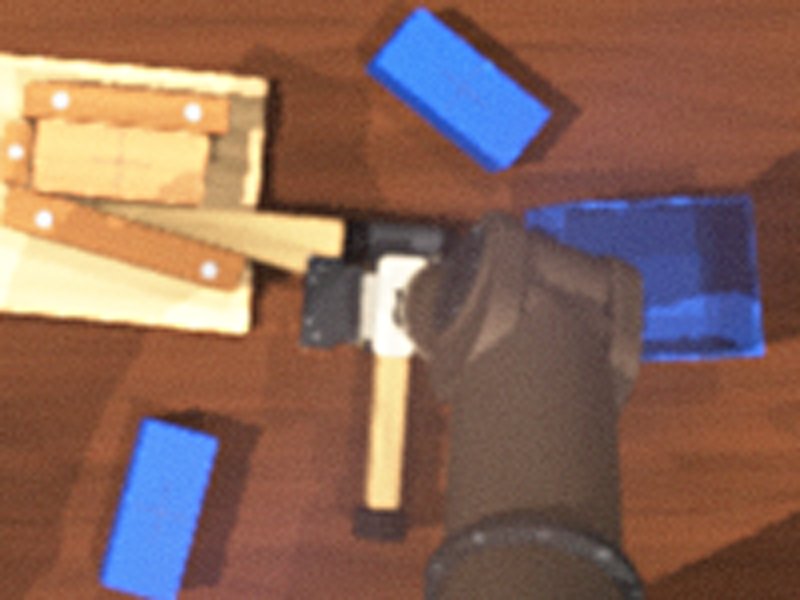

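Call:
step_arm --pt "1 -0.0005 0 -0.0025 0 0 -0.002" --pt "1 -0.0005 0 -0.005 0 0 -0.002" --pt "1 -0.0005 0 -0.0075 0 0 -0.002" --pt "1 -0.0005 0 -0.01 0 0 -0.002" --pt "1 -0.0005 0 -0.0125 0 0 -0.002" --pt "1 -0.0005 0.0005 -0.015 0 0 -0.002"

```text
clock: 16.45
position: [0.4623, -0.3903, -0.009]
ee_rot: [1.282, 1.156, -1.285]
force: [-1.5, -5.9, -6.0]
width: 0.259
```

Call:
step_arm --pt "1 0 0.0005 -0.0025 0 0 0" --pt "1 0 0.001 -0.005 0 0 0"

```text
clock: 16.62
position: [0.4633, -0.3868, -0.009]
ee_rot: [1.282, 1.155, -1.285]
force: [-1.2, -5.4, -5.4]
width: 0.258
```

Call:
step_arm --pt "1 0 0.0005 -0.0025 0 0 0" --pt "1 0 0.001 -0.005 0 0 0"

```text
clock: 16.78
position: [0.4645, -0.383, -0.009]
ee_rot: [1.282, 1.155, -1.285]
force: [-1.0, -6.2, -4.4]
width: 0.256
```

Call:
step_arm --pt "1 0 0 0.004 0 0 0" --pt "1 0 0 0.01 0 0 0" --pt "1 0 0 0.014 0 0 0" --pt "1 0 0 0.014 0 0 0"

```text
clock: 17.12
position: [0.4637, -0.3931, -0.0092]
ee_rot: [1.283, 1.158, -1.284]
force: [1.0, -0.3, -4.5]
width: 0.26
```

Call:
step_arm --pt "1 0 0 -0.0025 0 0 0" --pt "1 0 0 -0.005 0 0 0" --pt "1 0 0 -0.0075 0 0 0" --pt "1 0 0 -0.01 0 0 0" --pt "1 0 0 -0.0125 0 0 0" --pt "1 0 0.0005 -0.015 0 0 0"

```text
clock: 17.62
position: [0.4651, -0.3817, -0.0091]
ee_rot: [1.282, 1.156, -1.285]
force: [-0.1, -6.2, -5.0]
width: 0.256
```

Call:
step_arm --pt "1 0 0.0005 -0.0025 0 0 0" --pt "1 0 0.001 -0.005 0 0 0"

```text
clock: 17.78
position: [0.4661, -0.3784, -0.009]
ee_rot: [1.282, 1.155, -1.286]
force: [-1.7, -5.7, -4.7]
width: 0.258
```

Call:
step_arm --pt "1 0 0.0005 -0.0025 0 0 0" --pt "1 0 0.001 -0.005 0 0 0"

```text
clock: 17.95
position: [0.4672, -0.3747, -0.009]
ee_rot: [1.282, 1.155, -1.286]
force: [-1.4, -7.8, -5.0]
width: 0.253
```

Call:
step_arm --pt "1 0 0 0.004 0 0 0" --pt "1 0 0 0.01 0 0 0" --pt "1 0 0 0.014 0 0 0" --pt "1 0 0 0.014 0 0 0"

```text
clock: 18.28
position: [0.4667, -0.3844, -0.0092]
ee_rot: [1.283, 1.158, -1.283]
force: [-0.3, 0.1, -3.6]
width: 0.256
```

Call:
step_arm --pt "1 0 0 -0.0025 0 0 0" --pt "1 0 0 -0.005 0 0 0" --pt "1 0 0 -0.0075 0 0 0" --pt "1 0 0 -0.01 0 0 0" --pt "1 0 0 -0.0125 0 0 0" --pt "1 0 0.0005 -0.015 0 0 0"

```text
clock: 18.78
position: [0.4679, -0.3737, -0.009]
ee_rot: [1.282, 1.155, -1.285]
force: [-1.5, -8.3, -5.7]
width: 0.262
```

Call:
step_arm --pt "1 0 0.0005 -0.0025 0 0 0" --pt "1 0 0.001 -0.005 0 0 0"

```text
clock: 18.95
position: [0.4685, -0.3709, -0.009]
ee_rot: [1.282, 1.155, -1.287]
force: [-3.5, -13.7, -5.2]
width: 0.258
```

The force is climbing (8, then 14 N). Smaller steps now.

Call:
step_arm --pt "1 0 0 -0.001 0 0 0"

```text
clock: 19.03
position: [0.4685, -0.3709, -0.0089]
ee_rot: [1.282, 1.153, -1.288]
force: [-2.0, -13.6, -6.5]
width: 0.261
```

Call:
step_arm --pt "1 0 0 0.004 0 0 0" --pt "1 0 0 0.01 0 0 0" --pt "1 0 0 0.014 0 0 0" --pt "1 0 0 0.014 0 0 0"

```text
clock: 19.37
position: [0.4686, -0.3786, -0.0092]
ee_rot: [1.283, 1.158, -1.283]
force: [-0.4, -0.6, -3.8]
width: 0.257
```

Run:
```python
from h import *
p,r,s=cur();print(p,s['clock'],s['force'],s['ft_torque'],s['width']*92)
plan([p[0],p[1],-.009],-6,-1)
d=get('scene');save(d,'s11.png',(180,100,380,250),4)
d=get('top');save(d,'t11.png',(330,190,530,340),4)
```

```text
[ 0.46856056 -0.37859608 -0.00923919] 19.3667 [-0.3906807  -0.62304762 -3.7967392 ] [ 0.08916865  0.08962708 -0.03821707] 23.614196370543215
row [-0.0003  0.      0.    ] [ 0.0034  0.0011 -0.0011] turn deg 0.22336734975011804
```

View pics/s11.png

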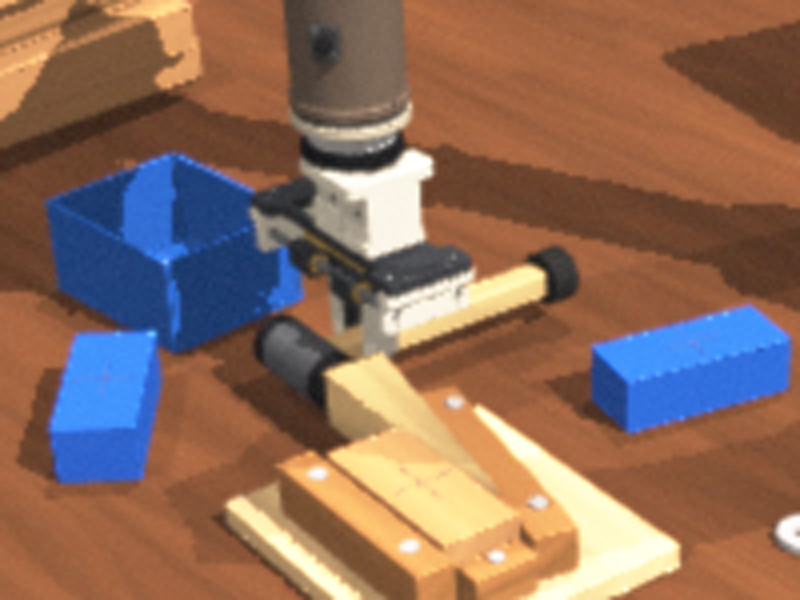

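View pics/t11.png

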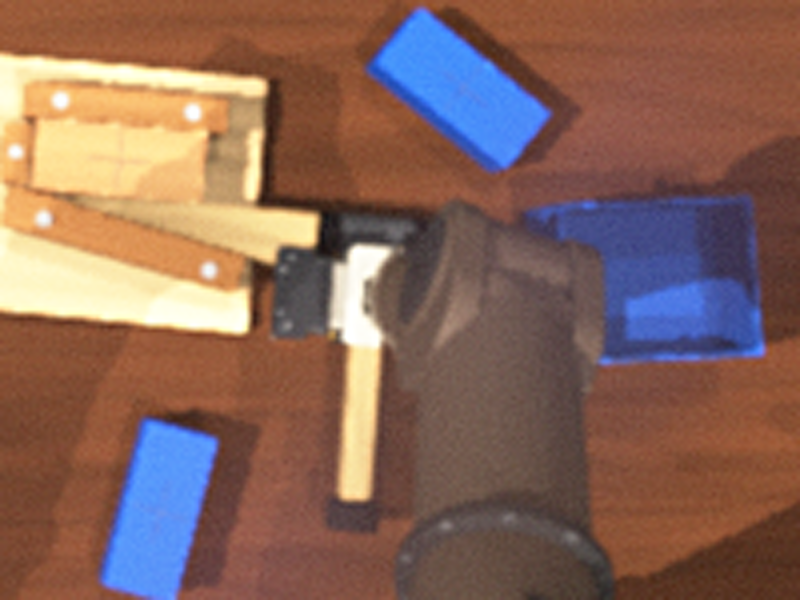

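Call:
step_arm --pt "1 0 0 -0.0025 0 0 0" --pt "1 0 0 -0.005 0 0 0" --pt "1 0 0 -0.0075 0 0 0" --pt "1 0 0 -0.01 0 0 0" --pt "1 0 0 -0.0125 0 0 0"

```text
clock: 19.88
position: [0.469, -0.3709, -0.009]
ee_rot: [1.282, 1.154, -1.286]
force: [-0.7, -13.1, -7.2]
width: 0.258
```

Call:
step_arm --pt "1 0 0.0005 -0.002 0 0 0"

```text
clock: 19.97
position: [0.4689, -0.3709, -0.0089]
ee_rot: [1.281, 1.153, -1.288]
force: [-3.7, -14.9, -7.5]
width: 0.256
```

Call:
step_arm --pt "1 0 0.0005 -0.002 0 0 0"

```text
clock: 20.05
position: [0.4689, -0.3707, -0.0089]
ee_rot: [1.281, 1.152, -1.29]
force: [-5.4, -19.0, -6.9]
width: 0.259
```

Call:
step_arm --pt "1 0 0 -0.0015 0 0 0"

```text
clock: 20.13
position: [0.4688, -0.3706, -0.0088]
ee_rot: [1.281, 1.15, -1.291]
force: [-3.8, -20.7, -6.1]
width: 0.254
```

Call:
step_arm --pt "1 0 0 -0.001 0 0 0"

```text
clock: 20.22
position: [0.4687, -0.3705, -0.0088]
ee_rot: [1.281, 1.149, -1.291]
force: [-4.8, -21.7, -6.9]
width: 0.258
```

Call:
step_arm --pt "1 0 0 0.004 0 0 0" --pt "1 0 0 0.01 0 0 0" --pt "1 0 0 0.016 0 0 0" --pt "1 0 0 0.02 0 0 0" --pt "1 0 0 0.02 0 0 0"

```text
clock: 20.63
position: [0.4694, -0.3793, -0.0092]
ee_rot: [1.283, 1.158, -1.283]
force: [0.2, -0.2, -3.3]
width: 0.258
```

Run:
```python
from h import *
p,r,s=cur();print(p,s['clock'],s['force'],s['ft_torque'],s['width']*92)
plan([p[0],p[1],-.009],-6,-1)
d=get('top');save(d,'t12.png',(310,190,430,280),6)
d=get('scene');save(d,'s12.png',(220,150,340,250),6)
```

```text
[ 0.46939537 -0.37932878 -0.00920168] 20.6333 [ 0.15539294 -0.1725963  -3.34894915] [0.00836425 0.11789627 0.03513596] 23.749874172846692
row [-0.0003  0.      0.    ] [ 0.0037  0.0011 -0.0012] turn deg 0.24080447464208798
```

View pics/t12.png

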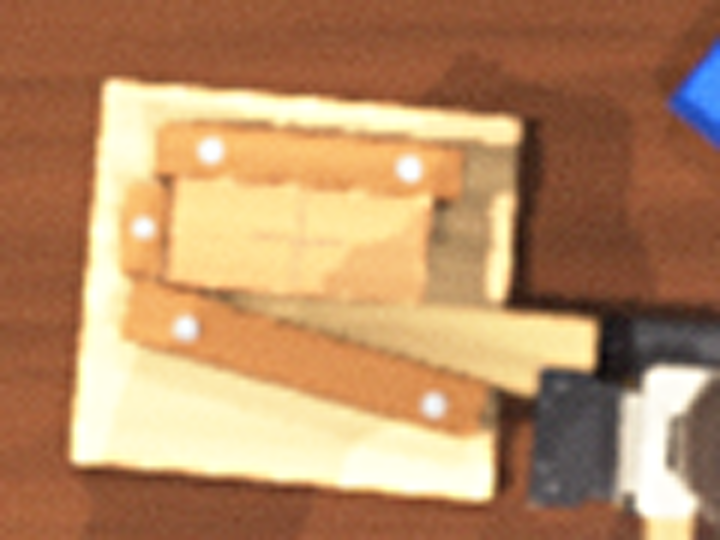

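View pics/s12.png

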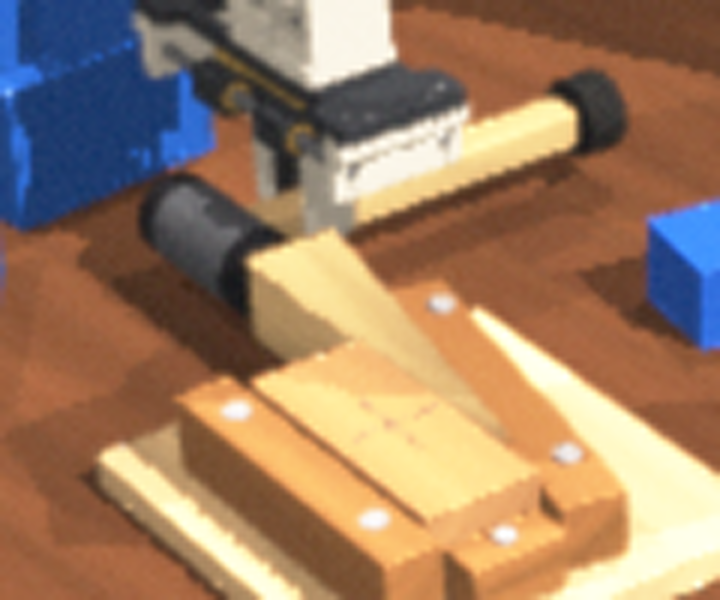

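A tap reaching 22 N moved the wedge by less than about 0.4 mm. One more slightly firmer tap to confirm.

Call:
step_arm --pt "1 0 0 -0.0025 0 0 0" --pt "1 0 0 -0.005 0 0 0" --pt "1 0 0 -0.0075 0 0 0" --pt "1 0 0 -0.01 0 0 0" --pt "1 0 0 -0.0125 0 0 0" --pt "1 0 0 -0.015 0 0 0"

```text
clock: 21.23
position: [0.4698, -0.3707, -0.0089]
ee_rot: [1.282, 1.153, -1.287]
force: [-2.3, -15.5, -6.7]
width: 0.255
```

Call:
step_arm --pt "1 0 0 -0.002 0 0 0" --pt "1 0 0 -0.004 0 0 0"

```text
clock: 21.4
position: [0.4696, -0.3705, -0.0087]
ee_rot: [1.282, 1.149, -1.29]
force: [-2.1, -21.9, -8.5]
width: 0.256
```

Call:
step_arm --pt "1 0 0 -0.002 0 0 0"

```text
clock: 21.48
position: [0.4695, -0.3702, -0.0086]
ee_rot: [1.281, 1.148, -1.291]
force: [-2.7, -25.0, -9.4]
width: 0.261
```

Call:
step_arm --pt "1 0 0 -0.002 0 0 0"

```text
clock: 21.57
position: [0.4694, -0.37, -0.0085]
ee_rot: [1.281, 1.146, -1.292]
force: [-3.5, -27.4, -9.2]
width: 0.253
```

Call:
step_arm --pt "1 0 0 0.004 0 0 0" --pt "1 0 0 0.01 0 0 0" --pt "1 0 0 0.016 0 0 0" --pt "1 0 0 0.022 0 0 0" --pt "1 0 0 0.024 0 0 0" --pt "1 0 0 0.024 0 0 0"

```text
clock: 22.07
position: [0.4692, -0.3798, -0.0093]
ee_rot: [1.283, 1.158, -1.283]
force: [-0.4, 0.1, -3.6]
width: 0.254
```

Call:
step_arm --pt "1 0 0 -0.0025 0 0 0" --pt "1 0 0 -0.005 0 0 0" --pt "1 0 0 -0.0075 0 0 0" --pt "1 0 0 -0.01 0 0 0" --pt "1 0 0 -0.0125 0 0 0" --pt "1 0 0 -0.015 0 0 0" --pt "1 0 0 -0.017 0 0 0" --pt "1 0 0 -0.019 0 0 0"

```text
clock: 22.73
position: [0.4697, -0.3702, -0.0088]
ee_rot: [1.282, 1.151, -1.289]
force: [-2.4, -19.2, -8.1]
width: 0.258
```

Call:
step_arm --pt "1 0 0 -0.001 0 0 0" --pt "1 0 0 -0.001 0 0 0"

```text
clock: 22.9
position: [0.4697, -0.3702, -0.0087]
ee_rot: [1.282, 1.15, -1.289]
force: [-0.7, -17.9, -9.0]
width: 0.259
```

The 18–20 N tap no longer moves the wedge, so it is tight. Drawing clear, lifting, and returning the mallet to its original open spot.

Call:
step_arm --pt "1 0 0 0.005 0 0 0" --pt "1 0 0 0.012 0 0 0" --pt "1 0 0 0.02 0 0 0" --pt "1 0 0 0.028 0 0 0" --pt "1 0 0 0.034 0 0 0" --pt "1 0 0 0.034 0 0 0" --pt "1 -0.03 0 0.034 0 0 0" --pt "1 -0.07 0 0.034 0 0 0" --pt "1 -0.11 0 0.034 0 0 0" --pt "1 -0.14 0 0.034 0 0 0" --pt "1 -0.14 0 0.034 0 0 0" --pt "1 -0.14 0 0.034 0 0 0"

```text
clock: 23.9
position: [0.4689, -0.391, 0.104]
ee_rot: [1.282, 1.156, -1.282]
force: [-0.4, 0.5, -4.5]
width: 0.257
```

Run:
```python
from h import *
p,r,s=cur();print(p,s['clock'],s['force'],s['joints'].round(2),s['width']*92)
plan([.499,.192,.1],-10.3,-1)
d=get('scene');save(d,'s13.png',(180,80,380,230),4)
```

```text
[ 0.46891617 -0.39097298  0.10401157] 23.9 [-0.44136358  0.46578897 -4.48695935] [ 0.84  0.51 -0.34  1.69  0.2   0.97 -1.24] 23.651867040433252
row [ 0.003  -0.0357 -0.7288] [ 0.0758  0.0023 -0.0035] turn deg 4.552911854485843
```

View pics/s13.png

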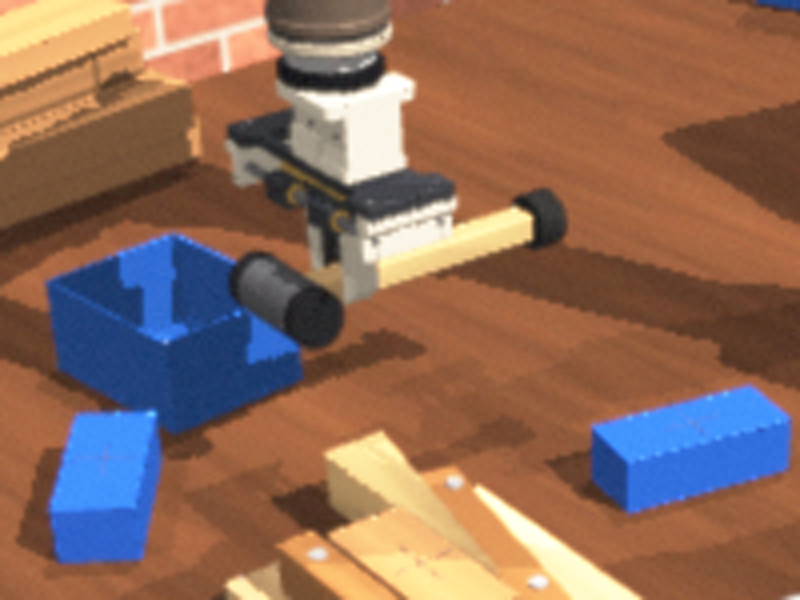

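The mallet is still level and square in the grip. Carrying it back over the fixture, with its underside at about 130 mm.

Call:
step_arm --pt "1 0 -0.001 -0.015 0 0 0" --pt "1 0 -0.002 -0.045 0.004 0 0" --pt "1 0 -0.004 -0.085 0.008 0 0" --pt "1 0 -0.006 -0.125 0.012 0 0" --pt "1 0 -0.008 -0.165 0.016 0 0" --pt "1 0 -0.01 -0.205 0.02 0 0" --pt "1 0 -0.012 -0.245 0.025 0 0" --pt "1 0 -0.014 -0.285 0.03 0 0" --pt "1 0 -0.016 -0.325 0.034 0 0" --pt "1 0 -0.018 -0.36 0.038 0 0" --pt "1 0 -0.018 -0.37 0.038 0 0" --pt "1 0 -0.018 -0.37 0.038 0 0"

```text
clock: 24.95
position: [0.4823, -0.0906, 0.1013]
ee_rot: [1.308, 1.144, -1.308]
force: [-0.7, 0.0, -2.7]
width: 0.257
```

Run:
```python
from h import *
p,r,s=cur();print(p,s['clock'],s['force'])
plan([.499,.192,.1],-10.3,-1)
```

```text
[ 0.48231039 -0.09055907  0.10132543] 24.95 [-0.71468227  0.01046089 -2.74072771]
row [ 0.0018 -0.0268 -0.3528] [ 0.0431 -0.0004  0.0013] turn deg 2.5845510730857133
```

Call:
step_arm --pt "1 0 -0.001 -0.015 0 0 0" --pt "1 0 -0.003 -0.045 0.005 0 0" --pt "1 0 -0.006 -0.085 0.01 0 0" --pt "1 0 -0.009 -0.125 0.015 0 0" --pt "1 0 -0.012 -0.165 0.02 0 0" --pt "1 0 -0.015 -0.205 0.025 0 0" --pt "1 0 -0.018 -0.245 0.03 0 0" --pt "1 0 -0.021 -0.285 0.035 0 0" --pt "1 0 -0.024 -0.32 0.04 0 0" --pt "1 0 -0.027 -0.353 0.043 0 0.001" --pt "1 0 -0.027 -0.353 0.043 0 0.001" --pt "1 0 -0.027 -0.353 0.043 0 0.001"

```text
clock: 25.95
position: [0.5007, 0.1888, 0.101]
ee_rot: [1.342, 1.116, -1.343]
force: [-0.2, -1.3, -4.5]
width: 0.257
```

Run:
```python
from h import *
p,r,s=cur();print(p,s['clock'],s['force'])
plan([.499,.192,-.0272],-10.3,-1)
d=get('scene');save(d,'s14.png',(340,100,540,300),3)
```

```text
[0.50073639 0.18875823 0.10100509] 25.95 [-0.20443721 -1.30648749 -4.4804411 ]
row [ 0.1602 -0.0029 -0.0038] [-0.003   0.0014 -0.0004] turn deg 0.20380479987920772
```

View pics/s14.png

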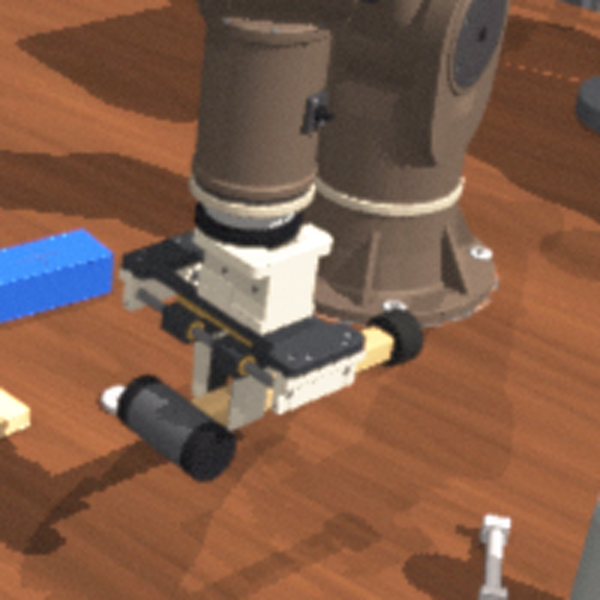

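Call:
step_arm --pt "1 0.02 0 -0.003 0 0 0" --pt "1 0.055 0 -0.003 0 0 0" --pt "1 0.09 0 -0.003 0 0 0" --pt "1 0.12 0 -0.003 0 0 0" --pt "1 0.14 0 -0.003 0 0 0" --pt "1 0.15 0 -0.003 0 0 0" --pt "1 0.154 0 -0.003 0 0 0" --pt "1 0.156 0 -0.003 0 0 0" --pt "1 0.156 0 -0.003 0 0 0"

```text
clock: 26.75
position: [0.5029, 0.1897, -0.0222]
ee_rot: [1.346, 1.112, -1.343]
force: [0.6, 0.1, -3.1]
width: 0.258
```

Call:
step_arm --pt "1 0.002 0 0 0 0 0" --pt "1 0.004 0 0 0 0 0" --pt "1 0.005 0 0 0 0 0" --pt "1 0.005 0 0 0 0 0"

```text
clock: 27.08
position: [0.5025, 0.1901, -0.0264]
ee_rot: [1.345, 1.113, -1.343]
force: [-0.4, -1.3, -3.9]
width: 0.258
```

Call:
step_arm --pt "1 0.001 0 0 0 0 0" --pt "1 0.0015 0 0 0 0 0" --pt "1 0.0015 0 0 0 0 0"

```text
clock: 27.33
position: [0.5025, 0.1901, -0.0272]
ee_rot: [1.345, 1.113, -1.343]
force: [-1.2, -2.3, 5.1]
width: 0.258
```

The mallet is on the bench: the vertical reading went from −4 to +5 N. Opening.

Call:
step_arm --pt "-1 0 0 0 0 0 0" --pt "-1 0 0 0 0 0 0" --pt "-1 0 0 0 0 0 0" --pt "-1 0 0 0 0 0 0" --pt "-1 0 0 0 0 0 0" --pt "-1 0 0 0 0 0 0" --pt "-1 0 0 0 0 0 0" --pt "-1 0 0 0 0 0 0" --pt "-1 0 0 0 0 0 0" --pt "-1 0 0 0 0 0 0" --pt "-1 0 0 0 0 0 0" --pt "-1 0 0 0 0 0 0"

```text
clock: 28.33
position: [0.5023, 0.19, -0.0279]
ee_rot: [1.345, 1.113, -1.343]
force: [-1.0, -1.1, -0.0]
width: 0.995
```

Call:
step_arm --pt "-1 -0.01 0 0 0 0 0" --pt "-1 -0.03 0 0 0 0 0" --pt "-1 -0.06 0 0 0 0 0" --pt "-1 -0.1 0 0 0 0 0" --pt "-1 -0.14 0 0 0 0 0" --pt "-1 -0.18 0 0 0 0 0" --pt "-1 -0.22 0 0 0 0 0" --pt "-1 -0.25 0 0 0 0 0" --pt "-1 -0.25 0 0 0 0 0" --pt "-1 -0.25 0 0 0 0 0"

```text
clock: 29.17
position: [0.5027, 0.1907, 0.1741]
ee_rot: [1.347, 1.112, -1.34]
force: [-0.7, 0.0, -0.0]
width: 1.0
```

Run:
```python
from h import *
p,r,s=cur();print(p,s['clock'],s['force'],s['width'])
d=get('scene');save(d,'s15.png')
d=get('top');save(d,'t15.png');save(d,'t15c.png',(310,190,430,280),6)
w=cloud(d);z=w[...,2]
r2=np.zeros((480,640),bool);r2[240:275,396:430]=1
m=(w[...,0]>.47)&(w[...,0]<.56)&(w[...,1]<-.305)&(w[...,1]>-.4)&(z>.045)
print('wedge end',np.nanmin(w[m],0),np.nanmax(w[m],0))
```

```text
[0.50271326 0.19074114 0.17407418] 29.1667 [-0.65300065  0.03552831 -0.01401394] 1.0004962534660018
wedge end [ 0.49620113 -0.3299527   0.05119141] [ 0.54274226 -0.3050686   0.0709086 ]
```

View pics/s15.png

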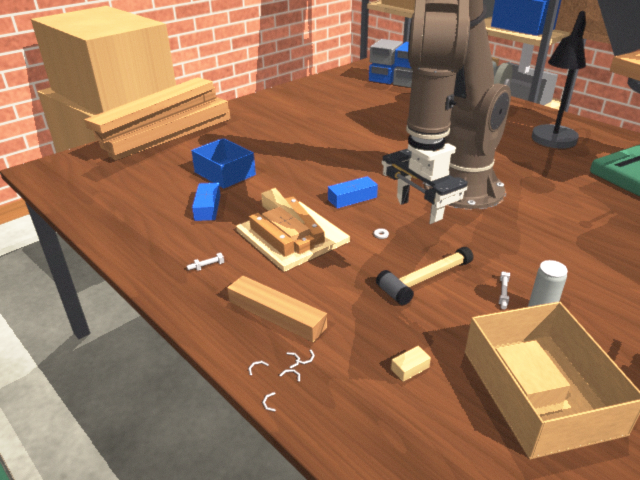

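View pics/t15.png

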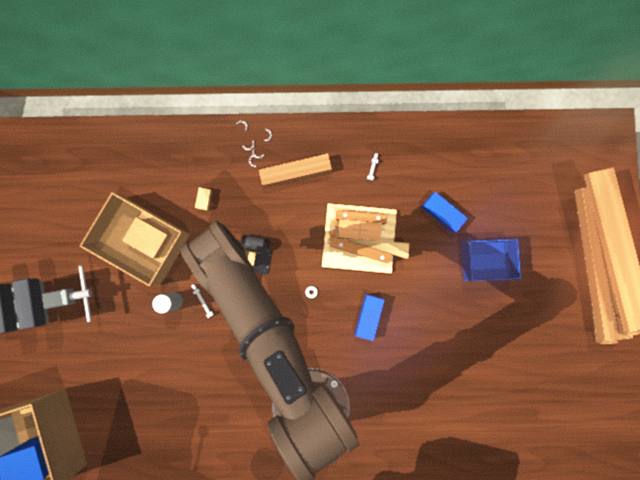

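View pics/t15c.png

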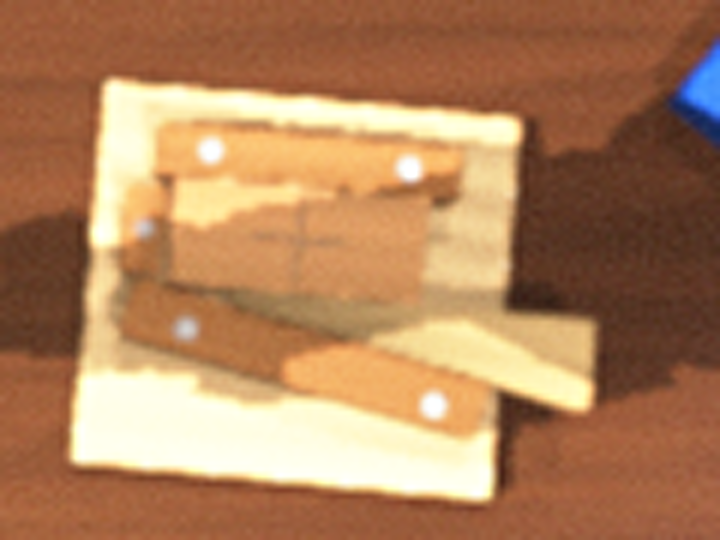

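The mallet lies flat at scene px (425,275), with the gripper clear above it. The wedge end is at y≈−0.330, in about 31 mm, and the block bears on the fence. No bystander has visibly moved. Handing in.

```bash
python3 -c "
from cell import arm
print(arm.sign_off())"
```

```text
the job is handed in; nothing more can be done
None
```

The wedge is driven tight and the block is locked. The mallet lies flat and released at its original spot, clear of the fixture. I handed the job in at about 29 s.

- **Tapping:** It took seven taps at about 24 mm/s, with the mallet drawn about 8–10 mm clear between them. The wedge went in about 31 mm. It slid at about 6 N, and the force then climbed as the block met the fence.
- **Tightness:** The hardest tap read about 27 N and moved the wedge about 0.3 mm. In the last tap, at 18–19 N, the wedge did not move while the mallet was held against it. Force was read only at the end of each move, so brief peaks in between were not seen, but every reading stayed well below 40 N.
- **Last checks:** In the final pictures the block bears on the fence and no bystander has visibly moved. The gripper is open, about 0.2 m above the mallet, and reads no load.
- **What disagreed:** The camera showed the fingertips about 35 mm higher than the reported TCP. Because of this my first two grasp attempts closed on air above the handle, touching nothing. I corrected the height from the images and the third attempt held, at 23–24 mm opening on the 24 mm handle.

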